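Strip a reed block, turn it foot up in the vise and hang its plates to drip

TASK

Lay every loose reed plate, those on the beech reed block and those on the felt pad, inside the wire basket. With the block bare, slide the vise's jaw well open, turn the block onto its side in the middle of the vise so that its slotted foot faces straight up, resting flat on the bed, and close the jaw to clamp it squarely against the fixed jaw. The basket, with all the plates in it, must end up hanging by its handle on the hook of the drip stand, clear of the table; leave the canister, jar, key cover and clip standing where they are.

Things in the scene. Friction and masses are not known exactly. Their poses are not given: they have to be found in the camera images.
- vise: Dark steel slide-jaw vise, screwed down. Origin: on the table under the bed; x across the bed, y along the slide, z up. Its bed is 50 wide (x), runs from y -67 to +137 and its flat top is 32 above the table. The fixed jaw stands on the bed at -y: inner face at y = -22, 24 thick, 50 wide, 16 high above the bed. Screw ears at the two ends are only 8 high.
- jaw (a joint): Sliding jaw of the vise (50 wide, 24 thick, top 16.5 above the bed): the value is the gap between the two jaw faces in m, 0 to 0.070; the sliding jaw's face is at vise y = -22 mm + gap and it opens towards +y. It slides stiffly (about 5 N) and stays where it is left.
- jaw_knob (a point): Centre of the top of the upright brass knob (18 diameter, 17 high, on a carriage plate 34 wide, top 7.5 above the bed) that moves with the sliding jaw; 52 behind the jaw's face in the vise's +y, on its centre line, top 24.5 above the bed. Pinch it from above across the vise's x.
- block: Beech reed block, 66 x 44 x 30 (x, y, z), about 80 g, origin at its middle. +z: face with three open reed chambers in a row along x. +y: the foot, with small dark air slots. -y and -z are plain. Starts on the bed, +z up, x along the vise's x, between the jaws (fixed jaw on its -y side); its ends stand 8 out past the bed and jaws, so it can be held end to end.
- plate1: Aluminium reed plate with two steel tongues and brass rivets, 14 x 50 x 4 (x, y, z), about 16 g, origin at the centre of its underside. Up to three plates lie loose on the block's chamber face, y along the block's y, ends overhanging the block by 3 each side, in places 21.5 apart along the block. Three to five plates in all; None if absent.
- plate2: Another such reed plate, which starts on the block; None if absent.
- plate3: Another such reed plate, which starts on the block; None if absent.
- plate4: Another such reed plate, which starts on the felt pad, its length along the pad's y; None if absent.
- plate5: Another such reed plate, which starts on the felt pad, its length along the pad's y; None if absent.
- felt: Grey felt pad, 72 x 100 x 3 (x, y, z), fixed to the table beyond the vise. Origin under its centre. Up to two reed plates lie on it, 28 apart along its x.
- basket: Shallow wire basket, 150 x 120 x 26 high (x, y, z), walls 3, floor 2 thick, about 240 g. Origin: centre of its underside. A rigid handle of 9 diameter bar arches over x = 0 in the y-z plane: its centre line rises from y +-58.5, height 50, over +-38, height 73.5, to a level middle, y +-13, height 83.5. Plates go on the floor to either side of the handle.
- bail (a point): Middle of the basket's handle, centre of the 9 mm bar, 83.5 above the basket's underside.
- stand: Steel drip stand, fixed. Origin: on the table below the hook's seat. The hook, an 8 diameter bar, comes from a post at x = +108 (top 184 high), falls gently along -x to the seat at x = 0 and ends in an upturned tip at x = -36, top 188 high. Base plate 10 high, x 0 to 130, y -50 to 50. Bring the basket on from -x, its x along the stand's x (either way round).
- seat (a point): Top of the hook bar at its lowest place, 174 above the table, where the handle should hang; the handle may hang anywhere between tip and 25 behind the seat.
- canister: Screw-top aluminium canister, 51 diameter, 96 high; leave it alone. Origin under its centre.
- jar: Squat brown glass jar with tin lid, 66 diameter, 55 high; leave it alone. Origin under its centre.
- key_cover: Ruby celluloid key cover, 62 x 19 x 12; leave it alone. Origin under its centre.
- grille_clip: Chrome grille clip, 34 x 12 x 15; leave it alone. Origin under its centre.

How it is judged:
On the way, in this order (a step that is already met when the one before it is completed fails the run):
1. every reed plate lies inside the basket (x of plate1 in the frame of basket between -0.075 and 0.075 m and y of plate1 in the frame of basket between -0.06 and 0.06 m and z of plate1 in the frame of basket between -0.002 and 0.022 m and x of plate2 in the frame of basket between -0.075 and 0.075 m and y of plate2 in the frame of basket between -0.06 and 0.06 m and z of plate2 in the frame of basket between -0.002 and 0.022 m and x of plate3 in the frame of basket between -0.075 and 0.075 m and y of plate3 in the frame of basket between -0.06 and 0.06 m and z of plate3 in the frame of basket between -0.002 and 0.022 m and x of plate4 in the frame of basket between -0.075 and 0.075 m and y of plate4 in the frame of basket between -0.06 and 0.06 m and z of plate4 in the frame of basket between -0.002 and 0.022 m and x of plate5 in the frame of basket between -0.075 and 0.075 m and y of plate5 in the frame of basket between -0.06 and 0.06 m and z of plate5 in the frame of basket between -0.002 and 0.022 m), for 0.2 s.
2. the vise's jaw is slid open, at least 5 mm clear of the block (value of joint jaw above 0.049 m), for 0.1 s.
3. the block sits on the bed with its slotted foot up, clamped between the jaws (x of block in the frame of vise between -0.012 and 0.012 m and y of block in the frame of vise between -0.0095 and -0.0045 m and z of block in the frame of vise between 0.052 and 0.056 m and angle between block's own y axis and vertical below 0.06 rad and angle between the x axis of block and the x axis of vise, either way round below 0.08 rad and value of joint jaw between 0.028 and 0.032 m), for 0.3 s.
At the end, for the whole second after the job is handed in: Block on the vise bed, foot up (0.06 rad), square (0.08 rad), centred along x within 12 mm, against the fixed jaw within 2.5 mm, jaw gap 28-32 mm; all plates in the basket below its rim; basket hanging still by its handle on the hook, tip to 27 mm behind the seat, tilted under 0.35 rad (all of step 1 and all of step 3 and x of bail in the frame of seat between -0.03 and 0.027 m and y of bail in the frame of seat between -0.012 and 0.012 m and z of bail in the frame of seat between -0.001 and 0.014 m and height (world z) of basket above 0.07 m and angle between basket's own z axis and vertical below 0.35 rad and linear speed of basket below 0.05 m/s and linear speed of block below 0.02 m/s); the robot touches nothing.
It fails at once if the canister is pushed more than 25 mm or knocked over (distance of canister from where it was at the start of the episode above 0.025 m or angle between canister's own z axis and vertical above 0.5 rad).
It fails at once if the jar is pushed more than 25 mm or knocked over (distance of jar from where it was at the start of the episode above 0.025 m or angle between jar's own z axis and vertical above 0.5 rad).
It fails at once if the key cover is pushed more than 25 mm or knocked over (distance of key_cover from where it was at the start of the episode above 0.025 m or angle between key_cover's own z axis and vertical above 0.5 rad).
It fails at once if the grille clip is pushed more than 25 mm or knocked over (distance of grille_clip from where it was at the start of the episode above 0.025 m or angle between grille_clip's own z axis and vertical above 0.5 rad).
Of plate1, plate2, plate3, plate4, plate5 only 3 to 5 are there at a start; the rules pass over those that are not, and their reading is None.
At some moment in a run one of basket may be knocked a few centimetres aside while the robot is not near it.
Once in a run the grip may slacken for a moment while it holds something.
It also fails if it takes over 210 s, if anything falls off the work surface, if the arm or the gripper's body presses on something with over 40 N, if the wrist force passes 120 N, or if a joint passes its speed limit or range.

ROBOT

A 7-joint arm with a two-finger parallel gripper is mounted at the origin on the work surface. World frame = base frame: x ahead of the robot, y to its left, z up, the work surface at z = 0. Lengths are in m, angles in rad, forces in N, time in s.
With the tool pointing down it reaches from about 0.425 to 0.825 m from the base axis. Payload 3.6 kg.
Tool frame: the origin (TCP) lies at the very end of the fingers, on their centre line; the grasp point (between the pads) lies r.grasp_offset behind it (r.grasp_offset is the distance from the TCP to the grasp point, in m); z points along the fingers, y is the line along which they close (so a half turn about z gives the same grasp; the last joint's range is limited). The gripper opens to 85 mm and grips with 20 to 120 N. Pads are 22 mm wide; open, the fingers measure 114 mm over their backs; the gripper's body (76 mm by 85 mm) begins 54 mm behind the grasp point. The pads swing forward as they close: fully open they stand 13 mm farther back than shut.
Start: joints at [-1.153, 0.615, -0.013, 1.423, 0.008, 1.103, -0.04], TCP at [0.279, 0.587, 0.231] pointing down, gripper open.
Joint ranges: [-3.12, 3.12], [-0.3, 2.06], [-1.34, 1.32], [0.26, 2.42], [-1.36, 4.5], [0.01, 1.98], [-2.84, 2.84]. Speed limits (rad/s): [2.79, 2.79, 3.14, 3.14, 3.14, 3.14, 3.14].

INTERFACE

Orientations are given as a unit quaternion [w, x, y, z].
In Python, from rig import r, snapshot, camera_info gives the robot as it stands.
- The arm moves only by the tool carry_out, never from a script. Its argument "commands" is a list of rows, each an object with "dr": the turn, a rotation vector about the tool's x, y, z in degrees, a list of three; "delta_pos": the shift along the tool's x, y, z in cm, a list of three; "hand": the opening, from 0 (shut) to 1 (fully open). In form: [{"dr": [wx, wy, wz], "delta_pos": [dx, dy, dz], "hand": hand}, ...]. A call has exactly 5 rows; each row shifts and turns the commanded pose from where the row before left it, along the tool's axes as they then stand; what a row does not reach is not made up. A row lasts 1/10 s, in which the tool goes at most 50 mm and 8.59 degrees, less where a joint would pass 70% of its speed; a pose out of reach is approached as far as the arm can. A call with a gripper value outside its range is refused whole. The fingers move at their own pace and stop on an object; "force" is the grip in N (left out, the last holds). Time passes only in rows, so rows that do not move let the fingers close, or fill a call up. It gives the time, the measured TCP pose, the force, the opening and the grip force at its end, in the units of the state.
- r.state(): the state, without advancing time (a new reading comes with each control period).
- snapshot(name): name is "scene" or "top"; returns the picture (480x640x3 uint8, red, green, blue); there is no depth.
- camera_info(name): a dict with "K" (3x3 intrinsics, pixels), "R" (3x3) and "t" (3): a world point X has camera coordinates R X + t. Camera axes: x right, y down, z forward; pixel columns grow to the right and rows downward; lengths in m; the calibration is good to about 2 mm. A picture is of the moment at which its call begins. camera_info takes no time and is no camera call.
- r.sign_off(): hands the job in; it is judged then, once.
The state is a dict: "time_s": time; "joint_pos": joint angles; "joint_velocities": joint speeds; "joint_torque": joint torques, N m; "ee_pos": TCP position; "orientation": TCP orientation; "contact_force": force on the tool from outside, world axes, zero at the start; "ft_torque": the same for the moment, N m; "finger_gap": finger opening in m; "gripper_force": force on a finger pad.
Only numpy, scipy, OpenCV 4.12 (cv2) and the standard library are available. Lean on these libraries where they do the work, as an engineer would, in place of code of your own. Each camera call takes 0.05 s, during which the arm holds its last target. There are 200 camera calls.

## Working session

There is one attempt and no reset: what is moved stays moved. The work goes in short steps, Python scripts to look and compute and a tool call to move; the robot and the scene stay as the last step left them, time stands still between calls to the robot, and variables do not carry over. Pictures are saved under pics/ and viewed, at most 14 in all, crops included, and the job is handed in when it is done.

Besides the shell and the picture viewer there is one more tool, called after "Request:" as name([rows], argument=value, ...), one row to a line, values as JSON. carry_out: Moves the arm, as the interface text tells. Its arguments: {"type":"object","properties":{"commands":{"type":"array","items":{"type":"object","properties":{"dr":{"type":"array","items":{"type":"number"}},"delta_pos":{"type":"array","items":{"type":"number"}},"hand":{"type":"number"}}}},"force":{"type":"number"}},"required":["commands"]}

```bash
ls; mkdir -p pics; python3 - <<'E'
from rig import r,snapshot,camera_info
import cv2
s=r.state()
for k in s: print(k,s[k])
print(r.grasp_offset)
for n in("scene","top"):
    cv2.imwrite(f"pics/{n}0.png",snapshot(n)[:,:,::-1]); c=camera_info(n); print(n,c)
E
```

```text
pics
time_s 0.0
joint_pos [-1.15348947  0.61592101 -0.01261006  1.42495387  0.00811987  1.10336558
 -0.04038302]
joint_velocities [-3.25344748e-04  4.71047910e-05 -9.33070192e-04  4.50705472e-04
  1.56577544e-03 -1.21853030e-05  3.35464192e-04]
joint_torque [-1.01449964e-04 -4.69216847e+01  2.59160511e-01 -1.71036315e+01
  9.91953886e-03  9.65997751e-03  1.13678513e-05]
ee_pos [0.27876268 0.58632617 0.23011878]
orientation [-2.56734636e-04  2.20043805e-01  9.75489127e-01 -1.27298854e-03]
contact_force [-0.7190133   0.51143464 -0.40042261]
ft_torque [-0.04764981 -0.01986621 -0.01599221]
gripper_force 0.0
finger_gap 0.08540335068105531
0.0187
scene {'K': array([[444.35860598,   0.        , 318.8112842 ],
       [  0.        , 444.35860598, 235.38593165],
       [  0.        ,   0.        ,   1.        ]]), 'R': array([[-0.48017953,  0.87716488, -0.00306496],
       [ 0.64320172,  0.3497228 , -0.68116482],
       [-0.59642197, -0.32905279, -0.73212369]]), 't': array([ 0.25618621, -0.24103253,  1.39907334])}
top {'K': array([[509.16671678,   0.        , 320.85003014],
       [  0.        , 509.16671678, 228.04124754],
       [  0.        ,   0.        ,   1.        ]]), 'R': array([[-0.00124552, -0.99993325, -0.01148629],
       [-0.98691539,  0.00308112, -0.16120955],
       [ 0.16123418,  0.0111352 , -0.98685336]]), 't': array([0.02481901, 0.55268032, 0.94431053])}
```

View pics/scene0.png

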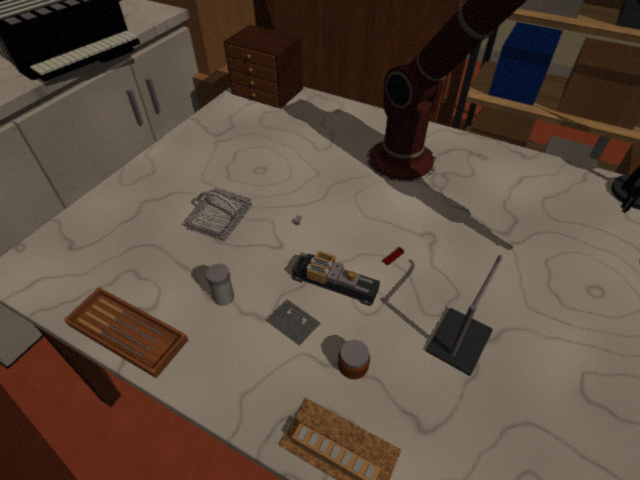

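View pics/top0.png

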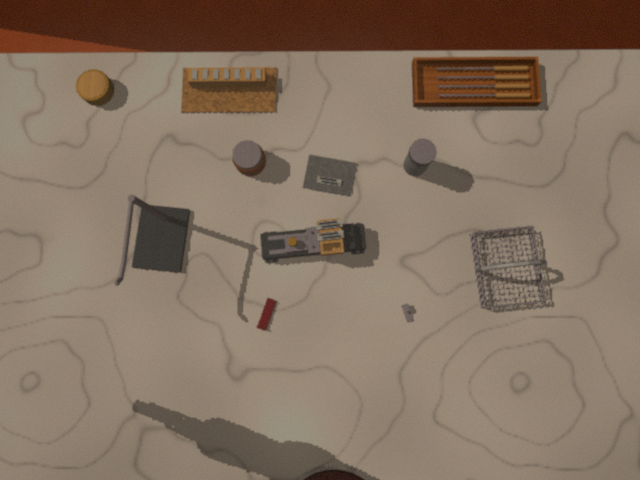

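Overview: the vise is at the centre of the top view (about 312,242), with the felt at (330,175), the basket at (512,268) and the stand base at (160,238) with its hook at (128,240). I need enlarged crops to measure.

```bash
cat > h.py <<'E'
import cv2,numpy as np
from rig import r,snapshot,camera_info
C={n:camera_info(n) for n in("scene","top")}
def proj(n,X):
    c=C[n]; p=(np.atleast_2d(X)@c["R"].T+c["t"])@c["K"].T; return p[:,:2]/p[:,2:]
def onz(n,uv,z):
    c=C[n]; uv=np.atleast_2d(uv).astype(float); d=np.c_[uv,np.ones(len(uv))]@np.linalg.inv(c["K"]).T@c["R"]; o=-c["R"].T@c["t"]
    return o+d*((z-o[2])/d[:,2:])
def tri(us,ut):
    P=[C[n]["K"]@np.c_[C[n]["R"],C[n]["t"]] for n in("scene","top")]
    X=cv2.triangulatePoints(P[0],P[1],np.float64(us).reshape(-1,2).T,np.float64(ut).reshape(-1,2).T); return (X[:3]/X[3]).T
def crop(img,x0,y0,w,h,k):  # ticks each 10 px
    o=cv2.resize(img[y0:y0+h,x0:x0+w],None,fx=k,fy=k,interpolation=cv2.INTER_CUBIC)
    for u in range(-(-x0//10)*10,x0+w,10):
        cv2.line(o,(int((u-x0+.5)*k),0),(int((u-x0+.5)*k),6),(0,255,0),1)
        if u%20==0: cv2.putText(o,str(u),(int((u-x0+.5)*k)-10,16),0,.35,(0,255,0),1)
    for v in range(-(-y0//10)*10,y0+h,10):
        cv2.line(o,(0,int((v-y0+.5)*k)),(6,int((v-y0+.5)*k)),(0,255,0),1)
        if v%20==0: cv2.putText(o,str(v),(8,int((v-y0+.5)*k)+4),0,.35,(0,255,0),1)
    return o
def rd(n): return cv2.imread(f"pics/{n}.png")
E
python3 - <<'E'
from h import *
t=rd("top0");s=rd("scene0")
cv2.imwrite("pics/A.png",crop(t,250,150,130,120,5))
cv2.imwrite("pics/B.png",crop(s,262,240,130,100,6))
cv2.imwrite("pics/D.png",np.vstack([np.hstack([crop(t,462,218,100,100,3),crop(s,172,175,100,100,3)]),np.hstack([crop(t,105,188,100,100,3),crop(s,410,247,100,130,3)[:300]])]))
E
```

```text
(no output)
```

View pics/A.png

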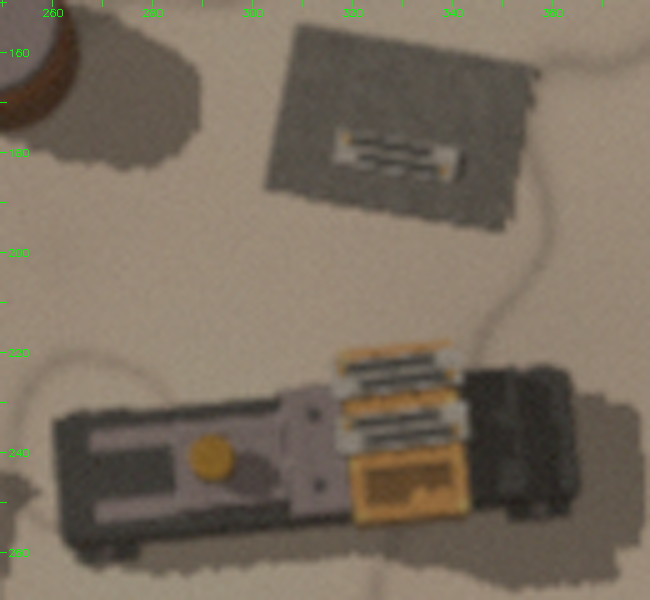

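View pics/B.png

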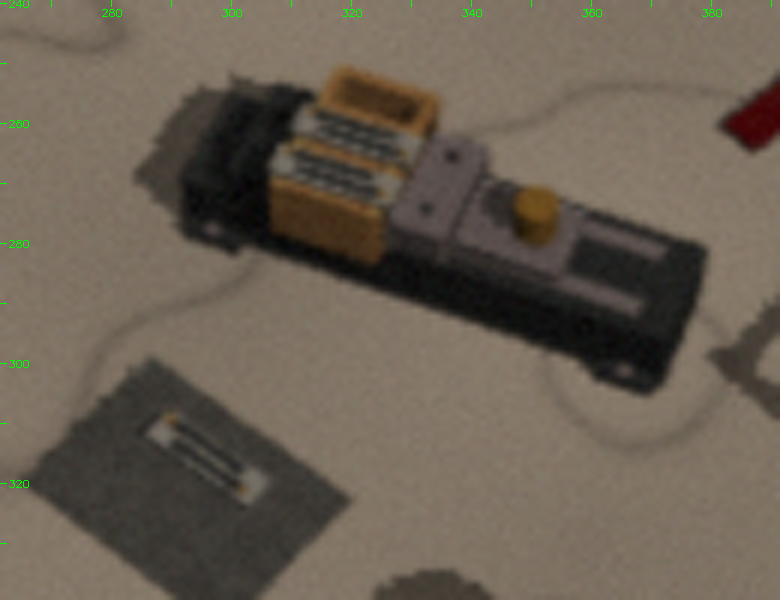

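View pics/D.png

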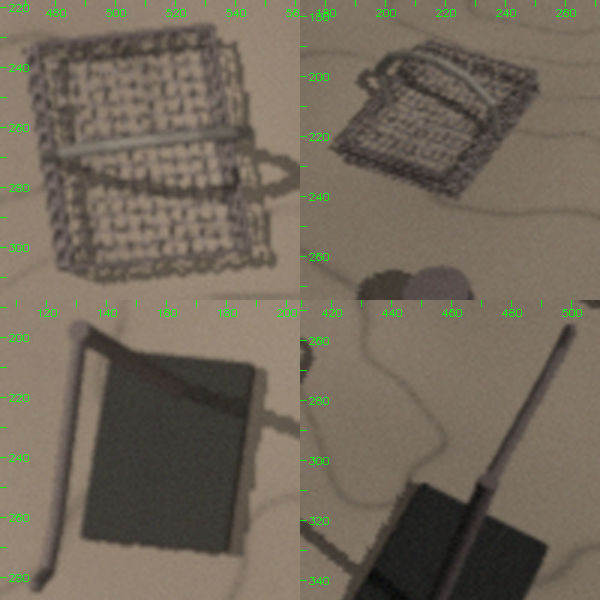

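Top view: two plates on the block, centred at (329,223.5) and (330,234.5), and one on the felt at (329,180.5). The knob is at (292,240.5). The stand's post top is at (131,196.5) and its hook tip, towards the robot, at (118.5,281). The basket handle's middle is near (511,265). Scene view: the plates are at (318,269), (321,262) and (296,316), and the knob at (351,273).

```bash
cat > fit.py <<'E'
from h import *
from scipy.optimize import least_squares
def pose(p,X): c,s=np.cos(p[3]),np.sin(p[3]); return np.asarray(X)@np.array([[c,s,0],[-s,c,0],[0,0,1]])+p[:3]
def fit(name,obs,p0,show=True):
    obs=[(n,np.array(X)/1000,np.array(u)) for n,X,u in obs]
    f=lambda p:np.concatenate([proj(n,pose(p,X))[0]-u for n,X,u in obs])
    q=least_squares(f,p0,loss="soft_l1"); e=f(q.x).reshape(-1,2)
    print(name,"xyz",(q.x[:3]*1000).round(1),"yaw",q.x[3].round(3),"res",e.round(1).tolist()); return q.x
T,S="top","scene"
if __name__=="__main__":
    print("plates/knob tri mm",(tri([(317.7,269.2),(321,262.3),(296.2,315.7),(351,272.8)],[(329.1,223.5),(329.9,234.5),(328.9,180.5),(291.9,240.5)])*1000).round(1).tolist())
    felt=fit("felt",[(T,(36,50,3),(309.5,154.5)),(T,(36,-50,3),(357.1,162.9)),(T,(-36,-50,3),(350.1,195.5)),(T,(-36,50,3),(302.5,186.9)),(S,(-36,-50,3),(286.8,299.2)),(S,(-36,50,3),(319.8,322.8)),(S,(36,-50,3),(265.2,319.8))],(.7,0,0,-.17))
    # block origin at bottom-centre of block here
    blk=fit("block",[(T,(33,22,30),(317.1,219.9)),(T,(33,-22,30),(340.5,217.5)),(S,(-33,-22,30),(317.3,250.8)),(S,(-33,22,30),(334.8,255.8)),(S,(33,22,30),(326.2,274)),(S,(33,22,0),(324.5,283.5))],(.6,0,.03,.1))
    st=fit("stand",[(T,(108,0,184),(131.2,196.5)),(T,(-36,0,188),(118.5,280.8)),(T,(130,50,10),(140.5,204.8)),(T,(130,-50,10),(189.5,209.2)),(T,(0,50,10),(131.8,267.5)),(T,(0,-50,10),(181.2,271.8)),(S,(-36,0,188),(499.5,255.5)),(S,(108,0,184),(472,306.5))],(.55,.35,0,0))
    b=fit("basket",[(T,(75,60,26),(472.2,232.5)),(T,(75,-60,26),(532.5,226.8)),(T,(-75,60,26),(482.2,307.5)),(T,(0,0,83.5),(510.8,264.8)),(S,(-75,-60,26),(214.8,187.8)),(S,(-75,60,26),(250.8,199.5)),(S,(75,60,0),(224.8,240.2)),(S,(75,-60,26),(182.2,223.8))],(.5,-.35,0,.1))
    def dr(img,n,p,X,col):
        u=proj(n,pose(p,np.array(X)/1000)); u=((u+.5)).round(0).astype(int); cv2.polylines(img,[u],False,col,1)
    bx=[(75,60,0),(75,-60,0),(-75,-60,0),(-75,60,0),(75,60,0),(75,60,26),(75,-60,26),(-75,-60,26),(-75,60,26),(75,60,26)]
    hd=[(0,58.5,20),(0,58.5,50),(0,38,73.5),(0,13,83.5),(0,-13,83.5),(0,-38,73.5),(0,-58.5,50),(0,-58.5,20)]
    hk=[(108,0,0),(108,0,184),(0,0,170),(-36,0,188)]
    out=[]
    for n,a,c in ((T,(462,218),(105,188)),(S,(172,175),(410,247))):
        img=rd(n+"0"); dr(img,n,b,bx,(0,0,255));dr(img,n,b,hd,(255,0,0)); dr(img,n,st,hk,(0,0,255))
        out.append(np.vstack([crop(img,*a,100,100,3),crop(img,*c,100,100,3)]))
    cv2.imwrite("pics/E.png",np.hstack(out))
E
python3 fit.py
```

```text
plates/knob tri mm [[557.8, 8.8, 64.1], [536.7, 6.8, 65.1], [657.4, 8.3, 6.2], [526.4, 79.3, 58.4]]
felt xyz [671.    6.2  -2.8] yaw -0.196 res [[-0.3, -0.4], [-0.7, 0.1], [-0.1, 0.8], [-0.2, 0.3], [-0.5, -0.0], [-0.6, 0.1], [-0.6, -0.2]]
block xyz [534.8   5.9  31.8] yaw 0.109 res [[-0.4, 0.3], [-0.9, 0.2], [0.1, -1.0], [-0.2, -0.6], [-2.1, 1.7], [-0.4, 0.2]]
stand xyz [475.7 352.6  -1.5] yaw -0.087 res [[-0.1, 1.2], [-1.0, 1.9], [0.3, -0.8], [-0.2, -1.2], [-0.2, -0.0], [-0.1, -0.1], [-1.3, -0.3], [-0.4, 0.6]]
basket xyz [ 478.2 -341.6   -4.8] yaw 0.087 res [[-0.3, -0.5], [-0.3, -0.1], [0.3, 0.9], [7.7, -0.4], [0.1, 0.4], [0.7, 0.0], [-0.6, 2.1], [1.8, -1.4]]
```

View pics/E.png

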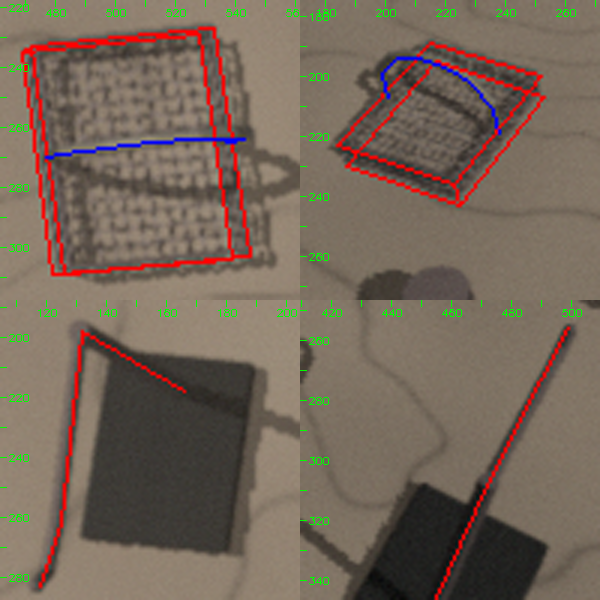

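The fits agree with the given sizes. The block is at about (535.5, 6), yaw 0.11, with the plates on it at z≈64 and the knob at (526, 79). The felt plate is at (657, 8), the stand seat at (476, 353) with yaw −0.09, and the basket at (480, −340) with yaw 0.09. Next is a move planner.

```bash
cat > plan.py <<'E'
from h import *
import sys,json
from scipy.spatial.transform import Rotation as Ro
def Rt(az,tilt=0):
    """tool y at azimuth az deg (horizontal), tool z down, then tilted about tool y by tilt deg"""
    a=np.radians(az); y=np.array([np.cos(a),np.sin(a),0]); z=np.array([0,0,-1.]); x=np.cross(y,z)
    return Ro.from_matrix(np.c_[x,y,z])*Ro.from_rotvec([0,np.radians(tilt),0])
def cur():
    s=r.state(); q=np.array(s["orientation"]); 
    with open("log.txt","a") as f: f.write(json.dumps([list(map(float,s[k])) for k in("joint_pos","ee_pos","orientation")])+"\n")
    return s,np.array(s["ee_pos"]),Ro.from_quat(q[[1,2,3,0]])
def plan(*wp):
    """wp: (pos_mm or None, az, tilt)"""
    s,p,R=cur(); 
    print("t",round(s["time_s"],2),"p",(p*1000).round(1),"gap",round(s["finger_gap"]*1000,1),"gf",round(s["gripper_force"],1),"F",np.round(s["contact_force"],1))
    for pos,az,tilt in wp:
        T=Rt(az,tilt); d=(R.inv()*T).as_rotvec(degrees=True); R=T
        pos=p if pos is None else np.array(pos)/1000
        print("dr",d.round(2),"dpos cm",(R.inv().apply(pos-p)*100).round(2)); p=pos
E
python3 - <<'E'
from plan import *
plan(((557,8.3,150),96.3,0),((557,8.3,50),96.3,0))
E
```

```text
t 0.1 p [278.8 586.4 230.2] gap 85.3 gf 0.0 F [-0.2  0.4 -0.9]
dr [ -0.13  -0.04 -31.73] dpos cm [-21.31 -60.52   8.02]
dr [0. 0. 0.] dpos cm [ 0.  0. 10.]
```

Request:
carry_out([
  {"dr": [0, 0, -8], "delta_pos": [0, 0, 0], "hand": 1},
  {"dr": [0, 0, -8], "delta_pos": [0, 0, 0], "hand": 1},
  {"dr": [0, 0, -8], "delta_pos": [0, 0, 0], "hand": 1},
  {"dr": [0, 0, -7.7], "delta_pos": [0, 0, 0], "hand": 1},
  {"dr": [0, 0, 0], "delta_pos": [-1.4, -4, 0], "hand": 1},
], force=40)

```text
time_s: 0.6
ee_pos: [0.292, 0.5532, 0.2301]
orientation: [-0.002, -0.061, 0.998, 0.002]
contact_force: [1.0, -0.1, 0.0]
finger_gap: 0.0855
gripper_force: 0.0
```

Request:
carry_out([
  {"dr": [0, 0, 0], "delta_pos": [-1.4, -4, 0], "hand": 1},
  {"dr": [0, 0, 0], "delta_pos": [-1.4, -4, 0], "hand": 1},
  {"dr": [0, 0, 0], "delta_pos": [-1.4, -4, 0], "hand": 1},
  {"dr": [0, 0, 0], "delta_pos": [-1.4, -4, 0], "hand": 1},
  {"dr": [0, 0, 0], "delta_pos": [-1.4, -4, 0], "hand": 1},
])

```text
time_s: 1.1
ee_pos: [0.3892, 0.3557, 0.231]
orientation: [-0.0, -0.055, 0.999, -0.0]
contact_force: [0.9, -0.0, 0.4]
finger_gap: 0.0855
gripper_force: 0.0
```

Request:
carry_out([
  {"dr": [0, 0, 0], "delta_pos": [-1.4, -4, 0], "hand": 1},
  {"dr": [0, 0, 0], "delta_pos": [-1.4, -4, 0], "hand": 1},
  {"dr": [0, 0, 0], "delta_pos": [-1.4, -4, 0], "hand": 1},
  {"dr": [0, 0, 0], "delta_pos": [-1.4, -4, 0], "hand": 1},
  {"dr": [0, 0, 0], "delta_pos": [-1.4, -4, 0], "hand": 1},
])

```text
time_s: 1.6
ee_pos: [0.4805, 0.1647, 0.2311]
orientation: [-0.0, -0.055, 0.998, -0.0]
contact_force: [0.3, -0.3, -0.5]
finger_gap: 0.0853
gripper_force: 0.0
```

Request:
carry_out([
  {"dr": [0, 0, 0], "delta_pos": [-1.4, -4, 1], "hand": 0.8},
  {"dr": [0, 0, 0], "delta_pos": [-1.4, -4, 2], "hand": 0.8},
  {"dr": [0, 0, 0], "delta_pos": [0, 0, 3], "hand": 0.8},
  {"dr": [0, 0, 0], "delta_pos": [0, 0, 2], "hand": 0.8},
  {"dr": [0, 0, 0], "delta_pos": [0, 0, 0], "hand": 0.8},
])

```text
time_s: 2.1
ee_pos: [0.5144, 0.0891, 0.1484]
orientation: [-0.004, -0.054, 0.999, -0.001]
contact_force: [-1.0, 0.1, -0.5]
finger_gap: 0.0685
gripper_force: 0.0
```

```bash
python3 - <<'E'
from plan import *
plan(((557,8.3,100),96.3,0),((557,8.3,50),96.3,0))
print(r.state()["joint_pos"])
E
```

```text
t 2.1 p [514.4  89.1 148.4] gap 68.5 gf 0.0 F [-1.   0.1 -0.5]
dr [-0.04 -0.44 -0.07] dpos cm [-3.35 -8.49  4.84]
dr [0. 0. 0.] dpos cm [0. 0. 5.]
[-0.14772806  0.52667855 -0.09702443  1.88468868  0.07184376  0.74122702
  1.39447499]
```

Request:
carry_out([
  {"dr": [0, -0.4, 0], "delta_pos": [-1.1, -2.8, 0.8], "hand": 0.8},
  {"dr": [0, 0, 0], "delta_pos": [-1.1, -2.8, 2], "hand": 0.8},
  {"dr": [0, 0, 0], "delta_pos": [-1.15, -2.9, 2], "hand": 0.8},
  {"dr": [0, 0, 0], "delta_pos": [0, 0, 0], "hand": 0.8},
  {"dr": [0, 0, 0], "delta_pos": [0, 0, 0], "hand": 0.8},
])

```text
time_s: 2.6
ee_pos: [0.56, 0.009, 0.1038]
orientation: [0.004, -0.054, 0.999, 0.0]
contact_force: [0.7, 0.6, 0.0]
finger_gap: 0.0687
gripper_force: 0.0
```

```bash
python3 - <<'E'
from plan import *
plan(((557,8.3,50),96.3,0))
t=snapshot("top")[:,:,::-1].copy();s=snapshot("scene")[:,:,::-1].copy()
cv2.imwrite("pics/top1.png",t);cv2.imwrite("pics/scene1.png",s)
cv2.imwrite("pics/F.png",np.hstack([crop(t,280,190,80,100,5),crop(s,285,220,80,100,5)]))
E
```

```text
t 2.6 p [560.    9.  103.8] gap 68.7 gf 0.0 F [0.7 0.6 0. ]
dr [ 0.01  0.41 -0.1 ] dpos cm [ 0.3  -0.04  5.38]
```

View pics/F.png

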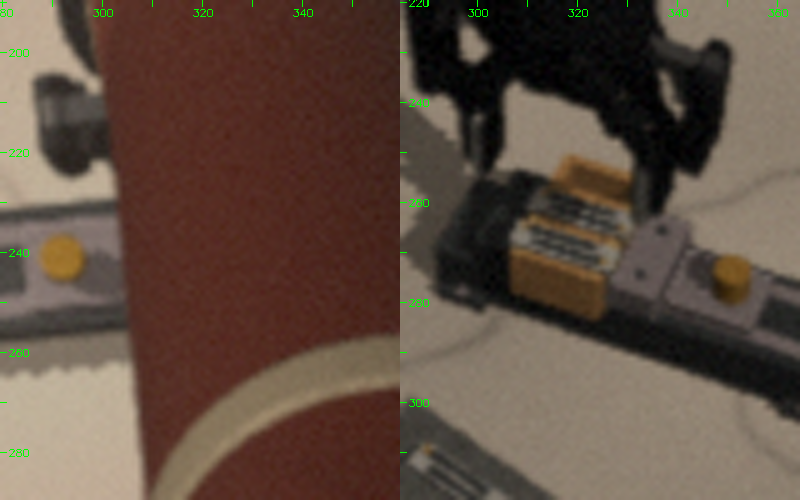

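The scene view shows both fingers either side of the block's plates, with tips near (304,252) and (333,262), in line with the outer plate. Descend and close.

Request:
carry_out([
  {"dr": [0, 0.4, 0], "delta_pos": [0.3, 0, 2.5], "hand": 0.8},
  {"dr": [0, 0, 0], "delta_pos": [0, 0, 1.8], "hand": 0.8},
  {"dr": [0, 0, 0], "delta_pos": [0, 0, 1], "hand": 0.8},
  {"dr": [0, 0, 0], "delta_pos": [0, 0, 0], "hand": 0.4},
  {"dr": [0, 0, 0], "delta_pos": [0, 0, 0], "hand": 0.4},
], force=30)

```text
time_s: 3.2
ee_pos: [0.5575, 0.0095, 0.0514]
orientation: [0.001, -0.055, 0.998, 0.0]
contact_force: [-0.1, 0.1, 0.5]
finger_gap: 0.049
gripper_force: 30.9
```

Request:
carry_out([
  {"dr": [0, 0, 0], "delta_pos": [0, 0, 0], "hand": 0.4},
  {"dr": [0, 0, 0], "delta_pos": [0, 0, 0], "hand": 0.4},
  {"dr": [0, 0, 0], "delta_pos": [0, 0, -0.5], "hand": 0.4},
  {"dr": [0, 0, 0], "delta_pos": [0, 0, -2], "hand": 0.4},
  {"dr": [0, 0, 0], "delta_pos": [0, 0, -4], "hand": 0.4},
])

```text
time_s: 3.7
ee_pos: [0.5546, 0.0088, 0.1141]
orientation: [-0.003, -0.055, 0.998, 0.0]
contact_force: [0.9, 0.3, -0.1]
finger_gap: 0.0487
gripper_force: 31.1
```

```bash
python3 - <<'E'
from plan import *
b=np.array([479,-340.5]);yaw=.09;c,s=np.cos(yaw),np.sin(yaw)
g=lambda x,y,z:tuple(b+np.array([c*x-s*y,s*x+c*y]))+(z,)
plan((g(50,0,160),95.2,0),(g(50,0,25),95.2,0))
print(g(50,0,0))
E
```

```text
t 3.7 p [554.6   8.8 114.1] gap 48.7 gf 31.1 F [ 0.9  0.3 -0.1]
dr [ 0.02 -0.38  1.08] dpos cm [  5.7  -34.1   -4.59]
dr [0. 0. 0.] dpos cm [ 0.   0.  13.5]
(np.float64(528.7976366505998), np.float64(-336.00607254009947), 0)
```

Plate 1 is held, gap 49 mm. Move it over the basket's +x half.

Request:
carry_out([
  {"dr": [0, 0, 1], "delta_pos": [0.6, -3, -2.6], "hand": 0.4},
  {"dr": [0, 0, 0], "delta_pos": [0.6, -3.5, -2], "hand": 0.4},
  {"dr": [0, 0, 0], "delta_pos": [0.6, -4, 0], "hand": 0.4},
  {"dr": [0, 0, 0], "delta_pos": [0.6, -4, 0], "hand": 0.4},
  {"dr": [0, 0, 0], "delta_pos": [0.6, -4, 0], "hand": 0.4},
])

```text
time_s: 4.2
ee_pos: [0.5444, -0.1797, 0.1625]
orientation: [0.001, -0.046, 0.999, -0.0]
contact_force: [0.6, -0.2, 0.9]
finger_gap: 0.0485
gripper_force: 31.1
```

Request:
carry_out([
  {"dr": [0, 0, 0], "delta_pos": [0.6, -4, 0], "hand": 0.4},
  {"dr": [0, 0, 0], "delta_pos": [0.6, -4, 0], "hand": 0.4},
  {"dr": [0, 0, 0], "delta_pos": [0.7, -4, 0], "hand": 0.4},
  {"dr": [0, 0, 0], "delta_pos": [0.8, -3.6, 0], "hand": 0.4},
  {"dr": [0, 0, 0], "delta_pos": [0, 0, 0], "hand": 0.4},
])

```text
time_s: 4.7
ee_pos: [0.5285, -0.3447, 0.1617]
orientation: [-0.001, -0.04, 0.999, -0.003]
contact_force: [-0.6, 0.3, -0.9]
finger_gap: 0.0485
gripper_force: 31.1
```

```bash
python3 - <<'E'
from plan import *
b=np.array([479,-340.5]);yaw=.09;c,s=np.cos(yaw),np.sin(yaw)
g=lambda x,y,z:tuple(b+np.array([c*x-s*y,s*x+c*y]))+(z,)
plan((g(50,0,160),95.2,0),(g(50,0,10),95.2,0))
t=snapshot("top")[:,:,::-1].copy();s=snapshot("scene")[:,:,::-1].copy()
cv2.imwrite("pics/top2.png",t);cv2.imwrite("pics/scene2.png",s)
cv2.imwrite("pics/G.png",np.hstack([crop(t,450,200,110,120,4)[:400],crop(s,165,150,100,100,4)]))
E
```

```text
t 4.7 p [ 528.5 -344.7  161.7] gap 48.5 gf 31.1 F [-0.6  0.3 -0.9]
dr [-0.37 -0.12 -0.57] dpos cm [-0.1   0.87  0.17]
dr [0. 0. 0.] dpos cm [ 0.  0. 15.]
```

View pics/G.png

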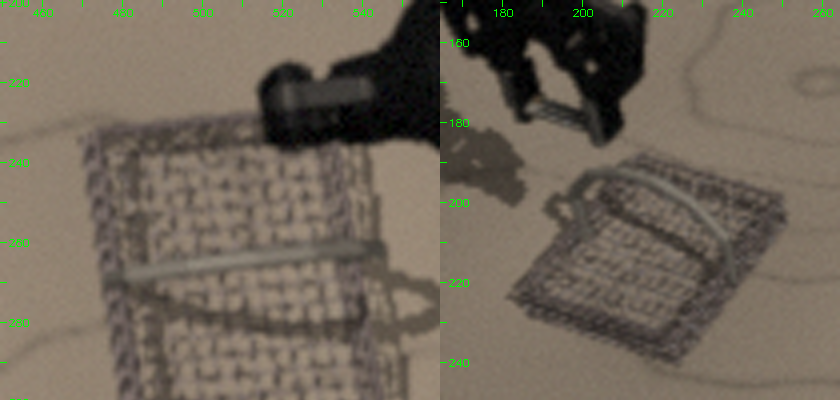

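The plate is held and level at scene (197,178), and the basket hasn't moved. Lower it in.

Request:
carry_out([
  {"dr": [0, 0, 0], "delta_pos": [-0.3, 0.9, 3], "hand": 0.4},
  {"dr": [0, 0, 0], "delta_pos": [0, 0, 4], "hand": 0.4},
  {"dr": [0, 0, 0], "delta_pos": [0, 0, 4], "hand": 0.4},
  {"dr": [0, 0, 0], "delta_pos": [0, 0, 2.5], "hand": 0.4},
  {"dr": [0, 0, 0], "delta_pos": [0, 0, 1], "hand": 0.4},
])

```text
time_s: 5.3
ee_pos: [0.5332, -0.3233, 0.0139]
orientation: [-0.002, -0.047, 0.999, 0.002]
contact_force: [-0.1, 0.8, 0.2]
finger_gap: 0.0485
gripper_force: 31.1
```

Request:
carry_out([
  {"dr": [0, 0, 0], "delta_pos": [0, 0, 0.5], "hand": 0.4},
  {"dr": [0, 0, 0], "delta_pos": [0, 0, 0], "hand": 0.72},
  {"dr": [0, 0, 0], "delta_pos": [0, 0, 0], "hand": 0.72},
  {"dr": [0, 0, 0], "delta_pos": [0, 0, -1], "hand": 0.72},
  {"dr": [0, 0, 0], "delta_pos": [0, 0, -3], "hand": 0.72},
])

```text
time_s: 5.8
ee_pos: [0.5326, -0.3259, 0.0509]
orientation: [-0.002, -0.046, 0.999, 0.001]
contact_force: [-0.0, -1.0, -0.7]
finger_gap: 0.0615
gripper_force: 0.0
```

Request:
carry_out([
  {"dr": [0, 0, 0], "delta_pos": [0, 0, -4], "hand": 0.72},
  {"dr": [0, 0, 0], "delta_pos": [0, 0, -4], "hand": 0.72},
  {"dr": [0, 0, 0], "delta_pos": [0, 2, -3], "hand": 0.72},
  {"dr": [0, 0, 0], "delta_pos": [-0.6, 4, 0], "hand": 0.72},
  {"dr": [0, 0, 0], "delta_pos": [-0.6, 4, 0], "hand": 0.8},
])

```text
time_s: 6.3
ee_pos: [0.5379, -0.2264, 0.165]
orientation: [0.003, -0.045, 0.999, -0.001]
contact_force: [0.6, 0.8, -0.1]
finger_gap: 0.0682
gripper_force: 0.0
```

```bash
python3 - <<'E'
from plan import *
plan(((536,6.6,130),96.3,0),((536,6.6,50),96.3,0))
t=snapshot("top")[:,:,::-1].copy();s=snapshot("scene")[:,:,::-1].copy()
cv2.imwrite("pics/top3.png",t);cv2.imwrite("pics/scene3.png",s)
cv2.imwrite("pics/H.png",np.hstack([crop(t,462,218,100,100,4),crop(s,172,150,100,100,4)]))
E
```

```text
t 6.3 p [ 537.9 -226.4  165. ] gap 68.2 gf 0.0 F [ 0.6  0.8 -0.1]
dr [-0.18  0.33 -1.19] dpos cm [-2.37 23.18  3.5 ]
dr [0. 0. 0.] dpos cm [0. 0. 8.]
```

View pics/H.png

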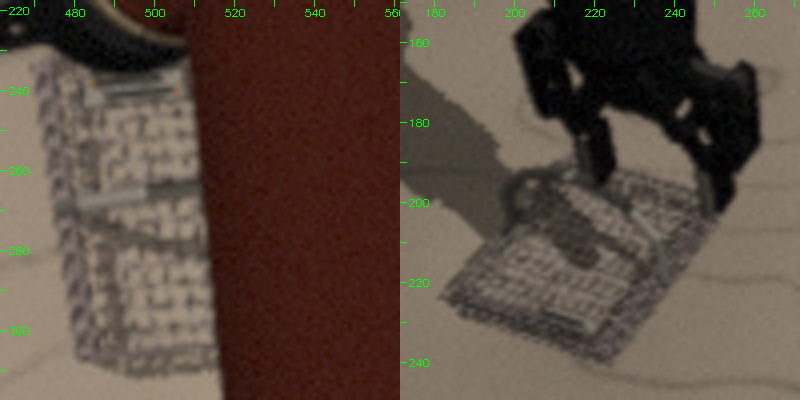

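Plate 1 lies flat at top (495,239), inside by the +x wall. Next is the second block plate.

Request:
carry_out([
  {"dr": [0, 0, -1.2], "delta_pos": [-0.3, 3, 0], "hand": 0.8},
  {"dr": [0, 0, 0], "delta_pos": [-0.4, 4, 0], "hand": 0.8},
  {"dr": [0, 0, 0], "delta_pos": [-0.4, 4, 0], "hand": 0.8},
  {"dr": [0, 0, 0], "delta_pos": [-0.4, 4, 0], "hand": 0.8},
  {"dr": [0, 0, 0], "delta_pos": [-0.4, 4, 0.5], "hand": 0.8},
])

```text
time_s: 6.9
ee_pos: [0.5359, -0.034, 0.1586]
orientation: [0.002, -0.056, 0.998, -0.0]
contact_force: [0.8, -0.5, -0.0]
finger_gap: 0.0684
gripper_force: 0.0
```

Request:
carry_out([
  {"dr": [0, 0, 0], "delta_pos": [-0.4, 2.2, 1.5], "hand": 0.8},
  {"dr": [0, 0, 0], "delta_pos": [0, 0, 1.5], "hand": 0.8},
  {"dr": [0, 0, 0], "delta_pos": [0, 0, 0], "hand": 0.8},
  {"dr": [0, 0, 0], "delta_pos": [0, 0, 0], "hand": 0.8},
  {"dr": [0, 0, 0], "delta_pos": [0, 0, 0], "hand": 0.8},
])

```text
time_s: 7.4
ee_pos: [0.5373, -0.014, 0.1277]
orientation: [0.001, -0.055, 0.998, -0.0]
contact_force: [0.0, 0.2, -0.0]
finger_gap: 0.0681
gripper_force: 0.0
```

```bash
python3 - <<'E'
from plan import *
plan(((536,6.6,130),96.3,0),((536,6.6,50),96.3,0))
E
```

```text
t 7.4 p [537.3 -14.  127.7] gap 68.1 gf 0.0 F [ 0.   0.2 -0. ]
dr [-0.05  0.13  0.06] dpos cm [-0.1   2.06 -0.23]
dr [0. 0. 0.] dpos cm [0. 0. 8.]
```

Request:
carry_out([
  {"dr": [0, 0, 0], "delta_pos": [-0.1, 2.1, 0], "hand": 0.8},
  {"dr": [0, 0, 0], "delta_pos": [0, 0, 3], "hand": 0.8},
  {"dr": [0, 0, 0], "delta_pos": [0, 0, 3], "hand": 0.8},
  {"dr": [0, 0, 0], "delta_pos": [0, 0, 1.7], "hand": 0.8},
  {"dr": [0, 0, 0], "delta_pos": [0, 0, 0], "hand": 0.8},
])

```text
time_s: 7.9
ee_pos: [0.5339, 0.0072, 0.0481]
orientation: [-0.002, -0.056, 0.998, -0.0]
contact_force: [0.1, 0.1, -0.2]
finger_gap: 0.0684
gripper_force: 0.0
```

Request:
carry_out([
  {"dr": [0, 0, 0], "delta_pos": [0, 0, 0], "hand": 0.4},
  {"dr": [0, 0, 0], "delta_pos": [0, 0, 0], "hand": 0.4},
  {"dr": [0, 0, 0], "delta_pos": [0, 0, 0], "hand": 0.4},
  {"dr": [0, 0, 0], "delta_pos": [0, 0, -1], "hand": 0.4},
  {"dr": [0, 0, 0], "delta_pos": [0, 0, -4], "hand": 0.4},
])

```text
time_s: 8.4
ee_pos: [0.5323, 0.0082, 0.0977]
orientation: [-0.004, -0.057, 0.998, 0.0]
contact_force: [-0.5, 1.1, 0.5]
finger_gap: 0.0483
gripper_force: 31.2
```

Request:
carry_out([
  {"dr": [0, 0, 0], "delta_pos": [0, 0, -4], "hand": 0.4},
  {"dr": [0, 0, 0], "delta_pos": [0, 0, -2], "hand": 0.4},
  {"dr": [0, 0, 0], "delta_pos": [1.4, -4, 0], "hand": 0.4},
  {"dr": [0, 0, 0], "delta_pos": [1.4, -4, 0], "hand": 0.4},
  {"dr": [0, 0, 0], "delta_pos": [1.4, -4, 0], "hand": 0.4},
])

```text
time_s: 8.9
ee_pos: [0.5069, -0.1166, 0.161]
orientation: [0.001, -0.057, 0.998, -0.0]
contact_force: [0.5, -0.7, 0.1]
finger_gap: 0.0485
gripper_force: 31.2
```

Request:
carry_out([
  {"dr": [0, 0, 1], "delta_pos": [1.4, -4, 0], "hand": 0.4},
  {"dr": [0, 0, 0], "delta_pos": [1.4, -4, 0], "hand": 0.4},
  {"dr": [0, 0, 0], "delta_pos": [1.4, -4, 0], "hand": 0.4},
  {"dr": [0, 0, 0], "delta_pos": [0, 0, 0], "hand": 0.4},
  {"dr": [0, 0, 0], "delta_pos": [0, 0, 0], "hand": 0.4},
])

```text
time_s: 9.4
ee_pos: [0.4769, -0.2404, 0.1603]
orientation: [0.0, -0.046, 0.999, -0.0]
contact_force: [0.4, 0.0, -0.2]
finger_gap: 0.0483
gripper_force: 31.2
```

```bash
python3 - <<'E'
from plan import *
b=np.array([480,-340.5]);yaw=.09;c,s=np.cos(yaw),np.sin(yaw)
g=lambda x,y,z:tuple(b+np.array([c*x-s*y,s*x+c*y]))+(z,)
plan((g(-50,0,160),95.2,0),(g(-50,0,10),95.2,0))
t=snapshot("top")[:,:,::-1].copy();cv2.imwrite("pics/top4.png",t)
o=rd("top0"); d=cv2.absdiff(t,o)[225:310,465:556].max(2); print("basket region changed px fraction",(d>40).mean())
E
```

```text
t 9.4 p [ 476.9 -240.4  160.3] gap 48.3 gf 31.2 F [ 0.4  0.  -0.2]
dr [-0.02  0.05  0.1 ] dpos cm [ 5.59 -9.99  0.03]
dr [0. 0. 0.] dpos cm [ 0.  0. 15.]
basket region changed px fraction 0.6376212023270846
```

```bash
cat > bk.py <<'E'
from h import *
def check(tag):
    for n,(x0,y0,x1,y1) in (("scene",(180,185,252,242)),("top",(470,228,546,306))):
        t=snapshot(n)[:,:,::-1].copy(); cv2.imwrite(f"pics/{n}{tag}.png",t); o=rd(n+"0")
        # per quadrant matching against the start picture
        res=[]
        for i in range(2):
            for j in range(2):
                w,h=(x1-x0)//2,(y1-y0)//2; a,b=x0+i*w,y0+j*h
                m=cv2.matchTemplate(t[b-20:b+h+20,a-20:a+w+20],o[b:b+h,a:a+w],cv2.TM_CCOEFF_NORMED)
                _,v,_,l=cv2.minMaxLoc(m); res.append((l[0]-20,l[1]-20,round(v,2)))
        print(n,res)
E
python3 -c "
from bk import *
check('5')"
```

```text
scene [(0, 0, 0.67), (0, 0, 0.96), (0, 0, 0.86), (0, 0, 0.98)]
top [(3, 6, 0.21), (0, 0, 0.48), (-13, 0, 0.16), (-12, 17, 0.4)]
```

The basket hasn't moved. Continue.

Request:
carry_out([
  {"dr": [0, 0, 0], "delta_pos": [1.8, -3.3, 0], "hand": 0.4},
  {"dr": [0, 0, 0], "delta_pos": [1.9, -3.3, 0], "hand": 0.4},
  {"dr": [0, 0, 0], "delta_pos": [1.9, -3.4, 0], "hand": 0.4},
  {"dr": [0, 0, 0], "delta_pos": [0, 0, 0], "hand": 0.4},
  {"dr": [0, 0, 0], "delta_pos": [0, 0, 0], "hand": 0.4},
])

```text
time_s: 10.05
ee_pos: [0.4313, -0.3437, 0.1595]
orientation: [0.0, -0.048, 0.999, 0.0]
contact_force: [0.8, 0.4, -0.5]
finger_gap: 0.0485
gripper_force: 31.2
```

```bash
python3 - <<'E'
from plan import *
b=np.array([480,-340.5]);yaw=.09;c,s=np.cos(yaw),np.sin(yaw)
g=lambda x,y,z:tuple(b+np.array([c*x-s*y,s*x+c*y]))+(z,)
plan((g(-50,0,160),95.2,0),(g(-50,0,10),95.2,0))
E
```

```text
t 10.05 p [ 431.3 -343.7  159.5] gap 48.5 gf 31.2 F [ 0.8  0.4 -0.5]
dr [0.03 0.01 0.28] dpos cm [ 0.12 -0.12 -0.05]
dr [0. 0. 0.] dpos cm [ 0.  0. 15.]
```

Request:
carry_out([
  {"dr": [0, 0, 0], "delta_pos": [0.1, -0.1, 3], "hand": 0.4},
  {"dr": [0, 0, 0], "delta_pos": [0, 0, 4], "hand": 0.4},
  {"dr": [0, 0, 0], "delta_pos": [0, 0, 4], "hand": 0.4},
  {"dr": [0, 0, 0], "delta_pos": [0, 0, 3], "hand": 0.4},
  {"dr": [0, 0, 0], "delta_pos": [0, 0, 1], "hand": 0.4},
])

```text
time_s: 10.55
ee_pos: [0.4302, -0.3412, 0.0067]
orientation: [-0.002, -0.05, 0.999, 0.003]
contact_force: [-0.1, -0.8, -0.4]
finger_gap: 0.0486
gripper_force: 31.2
```

Request:
carry_out([
  {"dr": [0, 0, 0], "delta_pos": [0, 0, 0], "hand": 0.4},
  {"dr": [0, 0, 0], "delta_pos": [0, 0, 0], "hand": 0.72},
  {"dr": [0, 0, 0], "delta_pos": [0, 0, 0], "hand": 0.72},
  {"dr": [0, 0, 0], "delta_pos": [0, 0, -1], "hand": 0.72},
  {"dr": [0, 0, 0], "delta_pos": [0, 0, -3], "hand": 0.72},
])

```text
time_s: 11.05
ee_pos: [0.429, -0.3445, 0.0494]
orientation: [-0.001, -0.048, 0.999, 0.001]
contact_force: [-0.1, -0.6, 0.3]
finger_gap: 0.0617
gripper_force: 0.0
```

Request:
carry_out([
  {"dr": [0, 0, 0], "delta_pos": [0, 0, -4], "hand": 0.8},
  {"dr": [0, 0, 0], "delta_pos": [0, 0, -4], "hand": 0.8},
  {"dr": [0, 0, 0], "delta_pos": [0, 0, -4], "hand": 0.8},
  {"dr": [0, 0, 0], "delta_pos": [-2, 3, 0], "hand": 0.8},
  {"dr": [0, 0, 0], "delta_pos": [-2, 3, 0], "hand": 0.8},
])

```text
time_s: 11.55
ee_pos: [0.465, -0.2832, 0.1732]
orientation: [0.003, -0.046, 0.999, -0.002]
contact_force: [0.8, 0.4, 0.1]
finger_gap: 0.0687
gripper_force: 0.0
```

Request:
carry_out([
  {"dr": [0, 0, 0], "delta_pos": [-2, 3, 0], "hand": 0.8},
  {"dr": [0, 0, 0], "delta_pos": [-2, 3, 0], "hand": 0.8},
  {"dr": [0, 0, 0], "delta_pos": [-2, 3, 0], "hand": 0.8},
  {"dr": [0, 0, 0], "delta_pos": [0, 0, 0], "hand": 0.8},
  {"dr": [0, 0, 0], "delta_pos": [0, 0, 0], "hand": 0.8},
])

```text
time_s: 12.05
ee_pos: [0.5159, -0.1857, 0.1709]
orientation: [0.001, -0.049, 0.999, -0.0]
contact_force: [-0.9, -1.2, 0.5]
finger_gap: 0.0681
gripper_force: 0.0
```

```bash
python3 - <<'E'
from plan import *
from bk import check
check('6')
from fit import fit,pose
# felt plate direction from end pixels at z=7mm
A=onz("top",[(316.6,179.1),(342.6,182.1)],.007)*1000; print(A.round(1), np.degrees(np.arctan2(A[0,1]-A[1,1],A[0,0]-A[1,0])))
B=onz("scene",[(287.3,310.8),(305.2,320.7)],.007)*1000; print(B.round(1), np.degrees(np.arctan2(B[1,1]-B[0,1],B[1,0]-B[0,0])))
plan(((657,8,150),79,0),((657,8,60),79,0))
E
```

```text
scene [(0, 0, 0.53), (0, 0, 0.96), (-20, -6, 0.52), (0, 0, 0.98)]
top [(7, 16, 0.29), (5, 17, 0.56), (17, -18, 0.31), (17, -1, 0.22)]
[[660.7  32.6   7. ]
 [654.1 -20.6   7. ]] 82.98598917066047
[[655.9 -14.5   7. ]
 [659.   34.2   7. ]] 86.3090486601895
t 12.15 p [ 514.7 -188.1  170.4] gap 68.3 gf 0.0 F [0.1 0.  0.3]
dr [-0.09  0.03 16.35] dpos cm [-10.22  21.97   2.04]
dr [0. 0. 0.] dpos cm [0. 0. 9.]
```

Request:
carry_out([
  {"dr": [0, 0, 5], "delta_pos": [-1, 3, 0], "hand": 0.8},
  {"dr": [0, 0, 5], "delta_pos": [-1, 3.4, 0], "hand": 0.8},
  {"dr": [0, 0, 4.5], "delta_pos": [-1, 3.4, 0], "hand": 0.75},
  {"dr": [0, 0, 0], "delta_pos": [-2, 3.4, 0], "hand": 0.75},
  {"dr": [0, 0, 0], "delta_pos": [-2, 3.4, 0], "hand": 0.75},
])

```text
time_s: 12.65
ee_pos: [0.5953, -0.0288, 0.1701]
orientation: [0.0, 0.08, 0.997, -0.001]
contact_force: [1.1, -0.9, 0.1]
finger_gap: 0.0641
gripper_force: 0.0
```

Request:
carry_out([
  {"dr": [0, 0, 0], "delta_pos": [-2, 3.4, 1], "hand": 0.75},
  {"dr": [0, 0, 0], "delta_pos": [-1, 2, 2], "hand": 0.75},
  {"dr": [0, 0, 0], "delta_pos": [0, 0, 2], "hand": 0.72},
  {"dr": [0, 0, 0], "delta_pos": [0, 0, 0], "hand": 0.72},
  {"dr": [0, 0, 0], "delta_pos": [0, 0, 0], "hand": 0.72},
])

```text
time_s: 13.15
ee_pos: [0.6329, 0.0185, 0.1197]
orientation: [-0.0, 0.08, 0.997, -0.001]
contact_force: [-0.2, -1.3, 0.3]
finger_gap: 0.0613
gripper_force: 0.0
```

```bash
python3 - <<'E'
from plan import *
plan(((657.5,8,100),81,0),((657.5,8,30),81,0))
E
```

```text
t 13.15 p [632.9  18.5 119.7] gap 61.3 gf 0.0 F [-0.2 -1.3  0.3]
dr [-0.09 -0.02 -0.21] dpos cm [-2.59 -0.65  1.97]
dr [0. 0. 0.] dpos cm [0. 0. 7.]
```

Request:
carry_out([
  {"dr": [0, 0, 0], "delta_pos": [-2.6, -0.6, 2], "hand": 0.72},
  {"dr": [0, 0, 0], "delta_pos": [0, 0, 3], "hand": 0.72},
  {"dr": [0, 0, 0], "delta_pos": [0, 0, 3], "hand": 0.72},
  {"dr": [0, 0, 0], "delta_pos": [0, 0, 2], "hand": 0.72},
  {"dr": [0, 0, 0], "delta_pos": [0, 0, 1], "hand": 0.72},
])

```text
time_s: 13.65
ee_pos: [0.6574, 0.0089, 0.009]
orientation: [-0.0, 0.08, 0.997, -0.001]
contact_force: [0.8, -0.1, -0.2]
finger_gap: 0.0611
gripper_force: 0.0
```

Request:
carry_out([
  {"dr": [0, 0, 0], "delta_pos": [0, 0, 0.3], "hand": 0.72},
  {"dr": [0, 0, 0], "delta_pos": [0, 0, 0], "hand": 0.66},
  {"dr": [0, 0, 0], "delta_pos": [0, 0, 0.2], "hand": 0.66},
  {"dr": [0, 0, 0], "delta_pos": [0, 0, 0], "hand": 0.66},
  {"dr": [0, 0, 0], "delta_pos": [0, 0, 0], "hand": 0.66},
])

```text
time_s: 14.15
ee_pos: [0.6583, 0.0111, 0.0053]
orientation: [0.001, 0.079, 0.997, 0.0]
contact_force: [-0.0, -0.7, 0.4]
finger_gap: 0.0567
gripper_force: 0.0
```

```bash
python3 - <<'E'
from plan import *
plan(((657.5,8,3),81,0))
s=snapshot("scene")[:,:,::-1].copy();cv2.imwrite("pics/scene7.png",s);cv2.imwrite("pics/I.png",crop(s,250,260,100,80,7))
E
```

```text
t 14.15 p [658.3  11.1   5.3] gap 56.7 gf 0.0 F [-0.  -0.7  0.4]
dr [ 0.01  0.07 -0.02] dpos cm [ 0.03 -0.32  0.23]
```

View pics/I.png

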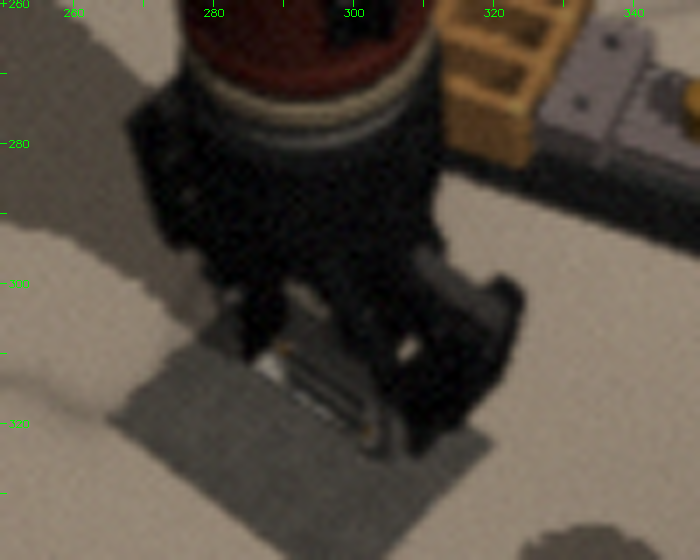

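The plate sits between the two fingertips, with ends at (288,311) and (305,322). Lower a little and close.

Request:
carry_out([
  {"dr": [0, 0, 0], "delta_pos": [0, -0.2, 0.2], "hand": 0.66},
  {"dr": [0, 0, 0], "delta_pos": [0, 0, 0.1], "hand": 0.4},
  {"dr": [0, 0, 0], "delta_pos": [0, 0, 0], "hand": 0.4},
  {"dr": [0, 0, 0], "delta_pos": [0, 0, 0], "hand": 0.4},
  {"dr": [0, 0, 0], "delta_pos": [0, 0, 0], "hand": 0.4},
])

```text
time_s: 14.7
ee_pos: [0.6576, 0.0086, 0.0023]
orientation: [0.0, 0.079, 0.997, -0.0]
contact_force: [-1.6, -0.4, 4.9]
finger_gap: 0.0481
gripper_force: 30.1
```

Request:
carry_out([
  {"dr": [0, 0, 0], "delta_pos": [0, 0, -0.5], "hand": 0.4},
  {"dr": [0, 0, 0], "delta_pos": [0, 0, -2], "hand": 0.4},
  {"dr": [0, 0, 0], "delta_pos": [0, 0, -3], "hand": 0.4},
  {"dr": [0, 0, 0], "delta_pos": [0, 0, -3], "hand": 0.4},
  {"dr": [0, 0, 0], "delta_pos": [0, 0, -3], "hand": 0.4},
])

```text
time_s: 15.2
ee_pos: [0.6573, 0.009, 0.1173]
orientation: [-0.0, 0.079, 0.997, -0.0]
contact_force: [0.1, 0.1, 0.5]
finger_gap: 0.0481
gripper_force: 31.0
```

```bash
python3 - <<'E'
from plan import *
from bk import check
check('8')
b=np.array([480,-340.5]);yaw=.09;c,s=np.cos(yaw),np.sin(yaw)
g=lambda x,y,z:tuple(b+np.array([c*x-s*y,s*x+c*y]))+(z,)
plan((g(50,0,160),95.2,0),(g(50,0,20),95.2,0))
E
```

```text
scene [(-20, -3, 0.68), (0, 0, 0.69), (0, 0, 0.84), (4, -5, 0.8)]
top [(1, 6, 0.46), (0, 0, 0.89), (0, 0, 0.53), (0, 0, 0.58)]
t 15.3 p [661.    9.2 121.5] gap 47.8 gf 31.0 F [ 0.2 -0.6  0.3]
dr [  0.05   0.59 -14.23] dpos cm [ 16.2  -33.18  -3.85]
dr [0. 0. 0.] dpos cm [ 0.  0. 14.]
```

Plate 3 is held and the basket hasn't moved. Carry it over.

Request:
carry_out([
  {"dr": [0, 0, -5], "delta_pos": [1.2, -2.5, -3], "hand": 0.4},
  {"dr": [0, 0, -5], "delta_pos": [1.5, -3, -1], "hand": 0.4},
  {"dr": [0, 0, -4.2], "delta_pos": [1.5, -3, 0], "hand": 0.4},
  {"dr": [0, 0, 0], "delta_pos": [1.5, -3.3, 0], "hand": 0.4},
  {"dr": [0, 0, 0], "delta_pos": [1.5, -3.3, 0], "hand": 0.4},
])

```text
time_s: 15.8
ee_pos: [0.5852, -0.1424, 0.1558]
orientation: [-0.001, -0.045, 0.999, 0.0]
contact_force: [-0.0, -0.1, -0.4]
finger_gap: 0.0478
gripper_force: 31.1
```

Request:
carry_out([
  {"dr": [0, 0, 0], "delta_pos": [1.5, -3.3, 0], "hand": 0.4},
  {"dr": [0, 0, 0], "delta_pos": [1.5, -3.3, 0], "hand": 0.4},
  {"dr": [0, 0, 0], "delta_pos": [1.5, -3.3, 0], "hand": 0.4},
  {"dr": [0, 0, 0], "delta_pos": [1.5, -3.3, 0], "hand": 0.4},
  {"dr": [0, 0, 0], "delta_pos": [1, -2, 0], "hand": 0.4},
])

```text
time_s: 16.3
ee_pos: [0.5279, -0.3029, 0.1554]
orientation: [-0.001, -0.043, 0.999, -0.001]
contact_force: [0.3, -0.2, -0.0]
finger_gap: 0.0478
gripper_force: 31.1
```

Request:
carry_out([
  {"dr": [0, 0, 0], "delta_pos": [0, 0, 0], "hand": 0.4},
  {"dr": [0, 0, 0], "delta_pos": [0, 0, 0], "hand": 0.4},
  {"dr": [0, 0, 0], "delta_pos": [0, 0, 0], "hand": 0.4},
  {"dr": [0, 0, 0], "delta_pos": [0, 0, 0], "hand": 0.4},
  {"dr": [0, 0, 0], "delta_pos": [0, 0, 0], "hand": 0.4},
])

```text
time_s: 16.8
ee_pos: [0.5309, -0.2976, 0.1564]
orientation: [0.0, -0.046, 0.999, 0.0]
contact_force: [0.7, 0.1, 0.1]
finger_gap: 0.0478
gripper_force: 31.1
```

```bash
python3 - <<'E'
from plan import *
from bk import check
check('9')
b=np.array([480,-340.5]);yaw=.09;c,s=np.cos(yaw),np.sin(yaw)
g=lambda x,y,z:tuple(b+np.array([c*x-s*y,s*x+c*y]))+(z,)
plan((g(48,0,160),95.2,0),(g(48,0,13),95.2,0))
E
```

```text
scene [(-10, 20, 0.45), (0, 0, 0.96), (0, 0, 0.64), (0, 0, 0.98)]
top [(0, 0, 0.64), (0, 0, 0.89), (0, 0, 0.46), (0, 0, 0.87)]
t 16.9 p [ 530.7 -298.2  156.5] gap 48.0 gf 31.1 F [ 0.5 -0.3 -0.5]
dr [0.01 0.   0.06] dpos cm [ 0.63 -3.75 -0.35]
dr [0. 0. 0.] dpos cm [ 0.   0.  14.7]
```

Request:
carry_out([
  {"dr": [0, 0, 0], "delta_pos": [0.3, -1.9, 0], "hand": 0.4},
  {"dr": [0, 0, 0], "delta_pos": [0.3, -1.9, 2], "hand": 0.4},
  {"dr": [0, 0, 0], "delta_pos": [0, 0, 4], "hand": 0.4},
  {"dr": [0, 0, 0], "delta_pos": [0, 0, 4], "hand": 0.4},
  {"dr": [0, 0, 0], "delta_pos": [0, 0, 3], "hand": 0.4},
])

```text
time_s: 17.4
ee_pos: [0.5263, -0.3393, 0.0241]
orientation: [-0.001, -0.044, 0.999, -0.0]
contact_force: [-0.1, 0.2, -0.1]
finger_gap: 0.0475
gripper_force: 31.1
```

Request:
carry_out([
  {"dr": [0, 0, 0], "delta_pos": [0, 0, 1.3], "hand": 0.4},
  {"dr": [0, 0, 0], "delta_pos": [0, 0, 0], "hand": 0.4},
  {"dr": [0, 0, 0], "delta_pos": [0, 0, 0], "hand": 0.7},
  {"dr": [0, 0, 0], "delta_pos": [0, 0, 0], "hand": 0.7},
  {"dr": [0, 0, 0], "delta_pos": [0, 0, -1], "hand": 0.7},
])

```text
time_s: 17.9
ee_pos: [0.5277, -0.3375, 0.0244]
orientation: [0.0, -0.045, 0.999, -0.0]
contact_force: [-0.6, -0.1, 0.2]
finger_gap: 0.0602
gripper_force: 0.0
```

Request:
carry_out([
  {"dr": [0, 0, 0], "delta_pos": [0, 0, -3], "hand": 0.7},
  {"dr": [0, 0, 0], "delta_pos": [0, 0, -4], "hand": 0.7},
  {"dr": [0, 0, 0], "delta_pos": [0, 0, -4], "hand": 0.7},
  {"dr": [0, 0, 0], "delta_pos": [0, 0, -3], "hand": 0.7},
  {"dr": [0, 0, 0], "delta_pos": [-0.4, 3, 0], "hand": 0.5},
])

```text
time_s: 18.4
ee_pos: [0.531, -0.3146, 0.171]
orientation: [0.006, -0.041, 0.999, -0.006]
contact_force: [1.3, -0.2, -1.4]
finger_gap: 0.0466
gripper_force: 0.0
```

Request:
carry_out([
  {"dr": [0, 0, 0], "delta_pos": [-0.4, 4, 0], "hand": 0.5},
  {"dr": [0, 0, 0], "delta_pos": [-0.4, 4, 0], "hand": 0.5},
  {"dr": [0, 0, 0], "delta_pos": [-0.4, 4, 0], "hand": 0.5},
  {"dr": [0, 0, 0], "delta_pos": [-0.4, 4, 0], "hand": 0.5},
  {"dr": [0, 0, 0], "delta_pos": [-0.4, 4, 0], "hand": 0.5},
])

```text
time_s: 18.9
ee_pos: [0.5313, -0.1047, 0.1656]
orientation: [0.002, -0.045, 0.999, -0.0]
contact_force: [0.9, 0.1, 0.2]
finger_gap: 0.0427
gripper_force: 0.0
```

Request:
carry_out([
  {"dr": [0, 0, 0], "delta_pos": [-0.4, 4, 0], "hand": 0.5},
  {"dr": [0, 0, 0], "delta_pos": [-0.4, 4, 0], "hand": 0.5},
  {"dr": [0, 0, 0], "delta_pos": [-0.4, 4, 0], "hand": 0.5},
  {"dr": [0, 0, 0], "delta_pos": [-0.4, 4, 0], "hand": 0.5},
  {"dr": [0, 0, 0], "delta_pos": [0, 0, 0], "hand": 0.5},
])

```text
time_s: 19.4
ee_pos: [0.5325, 0.0635, 0.1656]
orientation: [0.002, -0.051, 0.999, 0.003]
contact_force: [-0.1, 0.4, 0.6]
finger_gap: 0.0427
gripper_force: 0.0
```

```bash
python3 - <<'E'
from plan import *
from bk import check
check('10')
t=rd("top10");s=rd("scene10")
cv2.imwrite("pics/J.png",np.hstack([crop(t,462,218,100,100,4),crop(s,172,170,100,100,4)]))
plan(((526.4,79.3,100),6.3,0),((526.4,79.3,50),6.3,0))
print(r.state()["joint_pos"])
E
```

```text
scene [(0, 0, 0.82), (0, 0, 0.91), (20, 6, 0.49), (0, 0, 0.78)]
top [(0, 0, 0.73), (-3, -20, 0.44), (0, 0, 0.94), (0, 0, 0.69)]
t 19.5 p [532.7  56.  165.1] gap 42.4 gf 0.0 F [ 0.1 -0.4  0.6]
dr [ 0.12  0.12 89.07] dpos cm [ 2.39 -0.37  6.51]
dr [0. 0. 0.] dpos cm [0. 0. 5.]
[-0.05837773  0.51865938 -0.13001268  1.83804452  0.09103551  0.78797575
  1.42891891]
```

View pics/J.png

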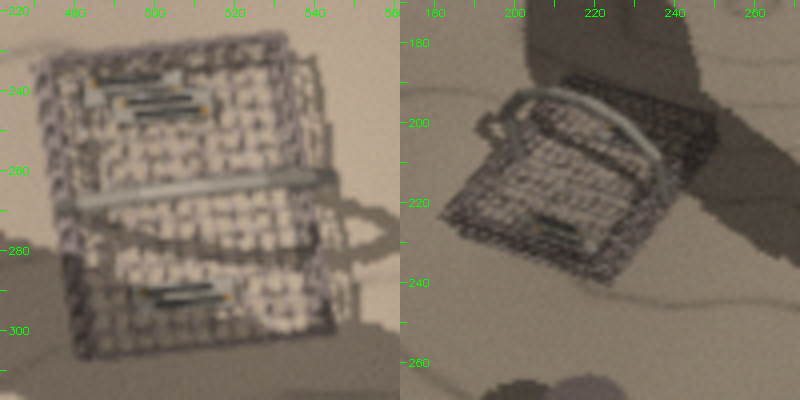

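All three plates lie inside the basket, at top (495,239), (502,244) and (507,291). Next I turn the tool and go to the knob.

Request:
carry_out([
  {"dr": [0, 0, 8.1], "delta_pos": [0, 0, 0], "hand": 0.5},
  {"dr": [0, 0, 8.1], "delta_pos": [0, 0, 0], "hand": 0.5},
  {"dr": [0, 0, 8.1], "delta_pos": [0, 0, 0], "hand": 0.5},
  {"dr": [0, 0, 8.1], "delta_pos": [0, 0, 0], "hand": 0.5},
  {"dr": [0, 0, 8.1], "delta_pos": [0, 0, 0], "hand": 0.5},
])

```text
time_s: 20.0
ee_pos: [0.5328, 0.0523, 0.1645]
orientation: [0.001, 0.308, 0.951, -0.0]
contact_force: [-0.2, -0.2, -0.6]
finger_gap: 0.0429
gripper_force: 0.0
```

Request:
carry_out([
  {"dr": [0, 0, 8.1], "delta_pos": [0, 0, 0], "hand": 0.5},
  {"dr": [0, 0, 8.1], "delta_pos": [0, 0, 0], "hand": 0.5},
  {"dr": [0, 0, 8.1], "delta_pos": [0, 0, 0], "hand": 0.5},
  {"dr": [0, 0, 8.1], "delta_pos": [0, 0, 0], "hand": 0.5},
  {"dr": [0, 0, 8.1], "delta_pos": [0, 0, 0], "hand": 0.5},
])

```text
time_s: 20.5
ee_pos: [0.5327, 0.0524, 0.1646]
orientation: [0.001, 0.618, 0.786, 0.0]
contact_force: [0.2, 0.2, -0.6]
finger_gap: 0.043
gripper_force: 0.0
```

Request:
carry_out([
  {"dr": [0, 0, 8.1], "delta_pos": [0, 0, 0], "hand": 0.5},
  {"dr": [0, 0, 0], "delta_pos": [2.4, -0.4, 2], "hand": 0.45},
  {"dr": [0, 0, 0], "delta_pos": [0, 0, 4], "hand": 0.45},
  {"dr": [0, 0, 0], "delta_pos": [0, 0, 0], "hand": 0.45},
  {"dr": [0, 0, 0], "delta_pos": [0, 0, 0], "hand": 0.45},
])

```text
time_s: 21.0
ee_pos: [0.5262, 0.0761, 0.1042]
orientation: [0.0, 0.67, 0.743, -0.0]
contact_force: [-0.6, -0.4, -0.6]
finger_gap: 0.0387
gripper_force: 0.0
```

```bash
python3 - <<'E'
from plan import *
plan(((526.4,79.3,100),6.3,0),((526.4,79.3,44),6.3,0))
print(r.state()["joint_pos"])
E
```

```text
t 21.0 p [526.2  76.1 104.2] gap 38.7 gf 0.0 F [-0.6 -0.4 -0.6]
dr [-0.01  0.06 -0.38] dpos cm [0.32 0.06 0.42]
dr [0. 0. 0.] dpos cm [0.  0.  5.6]
[-0.37040198  0.61514308  0.28266936  1.91294105 -0.26750635  0.65001423
  0.18061749]
```

Request:
carry_out([
  {"dr": [0, 0, 0], "delta_pos": [0.3, 0, 3], "hand": 0.45},
  {"dr": [0, 0, 0], "delta_pos": [0, 0, 2], "hand": 0.45},
  {"dr": [0, 0, 0], "delta_pos": [0, 0, 1], "hand": 0.45},
  {"dr": [0, 0, 0], "delta_pos": [0, 0, 0], "hand": 0.1},
  {"dr": [0, 0, 0], "delta_pos": [0, 0, 0], "hand": 0.1},
])

```text
time_s: 21.5
ee_pos: [0.5268, 0.0802, 0.0448]
orientation: [0.001, 0.669, 0.743, 0.001]
contact_force: [0.8, -0.3, -3.3]
finger_gap: 0.016
gripper_force: 29.3
```

Request:
carry_out([
  {"dr": [0, 0, 0], "delta_pos": [0, 0, 0], "hand": 0.1},
  {"dr": [0, 0, 0], "delta_pos": [0, 0, 0], "hand": 0.1},
  {"dr": [0, 0, 0], "delta_pos": [0.4, 0, 0], "hand": 0.1},
  {"dr": [0, 0, 0], "delta_pos": [0.4, 0, 0], "hand": 0.1},
  {"dr": [0, 0, 0], "delta_pos": [0.4, 0, 0], "hand": 0.1},
])

```text
time_s: 22.0
ee_pos: [0.5258, 0.0903, 0.0446]
orientation: [0.002, 0.67, 0.743, 0.0]
contact_force: [0.3, -5.3, 2.8]
finger_gap: 0.0162
gripper_force: 29.9
```

Request:
carry_out([
  {"dr": [0, 0, 0], "delta_pos": [0.4, 0, 0], "hand": 0.1},
  {"dr": [0, 0, 0], "delta_pos": [0.5, 0, 0], "hand": 0.1},
  {"dr": [0, 0, 0], "delta_pos": [0, 0, 0], "hand": 0.1},
  {"dr": [0, 0, 0], "delta_pos": [0, 0, 0], "hand": 0.1},
  {"dr": [0, 0, 0], "delta_pos": [0, 0, 0], "hand": 0.1},
])

```text
time_s: 22.5
ee_pos: [0.5248, 0.1006, 0.0446]
orientation: [0.002, 0.669, 0.743, 0.001]
contact_force: [0.9, -4.4, 5.8]
finger_gap: 0.0159
gripper_force: 30.1
```

The jaw has slid about 20 mm, to a gap of roughly 65. Release, lift and fit a kinematic model from the logged states, so I can check the tilt.

Request:
carry_out([
  {"dr": [0, 0, 0], "delta_pos": [0, 0, 0], "hand": 0.45},
  {"dr": [0, 0, 0], "delta_pos": [0, 0, 0], "hand": 0.45},
  {"dr": [0, 0, 0], "delta_pos": [0, 0, -2], "hand": 0.45},
  {"dr": [0, 0, 0], "delta_pos": [0, 0, -4], "hand": 1},
  {"dr": [0, 0, 0], "delta_pos": [0, 0, -4], "hand": 1},
])

```text
time_s: 23.0
ee_pos: [0.5218, 0.1032, 0.1435]
orientation: [-0.002, 0.668, 0.744, -0.001]
contact_force: [1.0, 1.0, 0.1]
finger_gap: 0.0662
gripper_force: 0.0
```

Request:
carry_out([
  {"dr": [0, 0, 0], "delta_pos": [-2, 0, -2], "hand": 1},
  {"dr": [0, 0, 0], "delta_pos": [-3, 0, 0], "hand": 1},
  {"dr": [0, 0, 0], "delta_pos": [-3, 0, 0], "hand": 1},
  {"dr": [0, 0, 0], "delta_pos": [0, 0, 0], "hand": 1},
  {"dr": [0, 0, 0], "delta_pos": [0, 0, 0], "hand": 1},
])

```text
time_s: 23.5
ee_pos: [0.5312, 0.0229, 0.163]
orientation: [-0.001, 0.669, 0.743, -0.0]
contact_force: [0.5, 0.3, -0.9]
finger_gap: 0.0855
gripper_force: 0.0
```

```bash
cat > kin.py <<'E'
from plan import *
import itertools
from scipy.optimize import least_squares
def fk(q,P,s):
    h,L1,L2,L3,o1,o7,a2,a3,a4,a5=P
    R=Ro.from_euler("z",s[0]*q[0]+o1);p=np.array([0,0,h])
    for k,(ax,off) in enumerate([("y",(a2,0,L1)),("z",(0,0,0)),("y",(a3,0,0)),("z",(a4,0,L2)),("y",(a5,0,0)),("z",(0,0,L3))],1):
        R=R*Ro.from_euler(ax,s[k]*q[k]+(o7 if k==6 else 0)); p=p+R.apply(off)
    return p,R
def load():
    return [tuple(map(np.array,json.loads(l))) for l in open("log.txt")]
def res(P,s,D):
    e=[]
    for q,p,o in D:
        a,R=fk(q,P,s); e+=[*(a-p)*5,*(R.inv()*Ro.from_quat(o[[1,2,3,0]])).as_rotvec()]
    return np.array(e)
if __name__=="__main__":
    s0,p,R=cur();cur(); D=load(); best=None
    for sg in itertools.product((1,-1),repeat=4):
        s=[sg[0],1,sg[1],1,sg[2],1,sg[3]]
        for o7 in (0,np.pi/2,np.pi,-np.pi/2):
            f=least_squares(res,[.3,.4,.4,.2,0,o7,0,0,0,0],args=(s,D))
            if best is None or f.cost<best[0]: best=(f.cost,s,f.x)
    print(best, np.abs(res(best[2],best[1],D)).max()); json.dump([best[1],list(best[2])],open("kin.json","w"))
    plan(); print(s0["joint_pos"])
E
python3 kin.py
```

```text
(np.float64(0.0009664362188304542), [-1, 1, -1, 1, -1, 1, -1], array([ 1.87803903e-01,  5.50242332e-01,  3.70742434e-01,  2.38590138e-01,
       -3.76609213e-02,  1.53313581e+00,  1.30248833e-03,  3.74432661e-03,
       -3.72663963e-03, -3.59770128e-04])) 0.01486753137975228
t 23.5 p [531.2  22.9 163. ] gap 85.5 gf 0.0 F [ 0.5  0.3 -0.9]
[-0.30015704  0.53214014  0.32594484  1.85725363 -0.23247262  0.79077859
  0.25407692]
```

```bash
cat > ik.py <<'E'
from kin import *
s,P=json.load(open("kin.json"))
lo=np.array([-3.12,-.3,-1.34,.26,-1.36,.01,-2.84]);hi=np.array([3.12,2.06,1.32,2.42,4.5,1.98,2.84])
def ik(p,R,q0,n=12,reg=.01):
    best=None; rng=np.random.default_rng(0)
    for i in range(n):
        st=np.clip(q0,lo+.02,hi-.02) if i==0 else rng.uniform(lo,hi)
        f=least_squares(lambda q:np.r_[(fk(q,P,s)[0]-p)*5,(fk(q,P,s)[1].inv()*R).as_rotvec(),reg*(q-q0)],st,bounds=(lo+.01,hi-.01),max_nfev=150)
        if best is None or f.cost<best.cost: best=f
    q=best.x; a,Ra=fk(q,P,s)
    return q,np.linalg.norm(a-p)*1000,np.degrees((Ra.inv()*R).magnitude())
E
python3 - <<'E'
from ik import *
q0=np.array(r.state()["joint_pos"])
for az in (6.3,-173.7):
  for t in (-60,-45,-30,0,30,45,60):
    R=Rt(az,t); z=R.as_matrix()[:,2]
    p=np.array([.5356,.0062,.060])+.0187*z
    q,e,a=ik(p,R,q0,6); print(az,t,z.round(2),q.round(2),e.round(1),a.round(1))
E
```

```text
Traceback (most recent call last):
  File "ik.py", line 8, in ik
    f=least_squares(lambda q:np.r_[(fk(q,P,s)[0]-p)*5,(fk(q,P,s)[1].inv()*R).as_rotvec(),reg*(q-q0)],st,bounds=(lo+.01,hi-.01),max_nfev=150)
ValueError: Initial guess is outside of provided bounds
```

```bash
sed -i 's/else rng.uniform(lo,hi)/else rng.uniform(lo+.02,hi-.02)/' ik.py
python3 - <<'E'
from ik import *
q0=np.array(r.state()["joint_pos"])
for az in (6.3,-173.7):
  for t in (-60,-45,-30,0,30,45,60):
    R=Rt(az,t); z=R.as_matrix()[:,2]
    p=np.array([.5356,.0062,.060])+.0187*z
    q,e,a=ik(p,R,q0,6); print(az,t,z.round(2),q.round(2),e.round(1),a.round(1))
E
```

```text
6.3 -60 [ 0.1  -0.86 -0.5 ] [-1.    1.26  1.11  1.91  0.02  0.55 -0.21] 0.0 0.0
6.3 -45 [ 0.08 -0.7  -0.71] [-0.89  1.06  0.96  1.94 -0.03  0.5  -0.11] 0.0 0.0
6.3 -30 [ 0.05 -0.5  -0.87] [-0.71  0.89  0.75  1.95 -0.07  0.48 -0.  ] 0.0 0.0
6.3 0 [ 0.  0. -1.] [-0.2   0.72  0.23  1.94 -0.3   0.52  0.35] 0.0 0.0
6.3 30 [-0.05  0.5  -0.87] [ 0.2   0.78 -0.09  1.88 -0.67  0.76  0.8 ] 0.0 0.0
6.3 45 [-0.08  0.7  -0.71] [ 0.31  0.85 -0.14  1.85 -0.81  0.94  0.96] 0.0 0.0
6.3 60 [-0.1   0.86 -0.5 ] [ 0.39  0.94 -0.19  1.81 -0.89  1.13  1.06] 0.0 0.0
-173.7 -60 [-0.1   0.86 -0.5 ] [ 0.07  0.97  0.34  1.81 -1.13  1.46 -1.86] 0.0 0.0
-173.7 -45 [-0.08  0.7  -0.71] [-0.06  0.9   0.45  1.85 -1.11  1.28 -1.91] 0.0 0.0
-173.7 -30 [-0.05  0.5  -0.87] [-0.21  0.86  0.58  1.88 -1.07  1.11 -1.98] 0.0 0.0
-173.7 0 [ 0. -0. -1.] [-0.6   0.91  0.93  1.93 -1.    0.85 -2.14] 0.0 0.0
-173.7 30 [ 0.05 -0.5  -0.87] [-0.21  0.76 -0.05  1.94  0.91  0.73  2.21] 0.0 0.0
-173.7 45 [ 0.08 -0.7  -0.71] [-0.4   0.83  0.1   1.93  1.01  0.86  2.06] 0.0 0.0
-173.7 60 [ 0.1  -0.86 -0.5 ] [-0.53  0.92  0.21  1.91  1.07  1.01  1.95] 0.0 0.0
```

Both ±45° tilts are reachable. I'll grasp the block with the tool at −45° and finish at +45°. First tilt and move to a point 80 mm back along the tool.

```bash
python3 - <<'E'
from plan import *
R=Rt(6.5,-45); z=R.as_matrix()[:,2]*1000; c=np.array([535.3,6.8,47])
plan((None,6.5,-45),(c+(.0187-.09)*z,6.5,-45),(c+.0187*z,6.5,-45))
s=snapshot("scene")[:,:,::-1]; t=snapshot("top")[:,:,::-1]; cv2.imwrite("pics/scene11.png",s); cv2.imwrite("pics/top11.png",t)
E
```

```text
t 23.5 p [531.2  22.9 163. ] gap 85.5 gf 0.0 F [ 0.5  0.3 -0.9]
dr [ -0.26 -45.08  -0.4 ] dpos cm [0. 0. 0.]
dr [0. 0. 0.] dpos cm [7.04 0.23 2.24]
dr [0. 0. 0.] dpos cm [-0. -0.  9.]
```

Request:
carry_out([
  {"dr": [0, -7.5, 0], "delta_pos": [0, 0, 0], "hand": 1},
  {"dr": [0, -7.5, 0], "delta_pos": [0, 0, 0], "hand": 1},
  {"dr": [0, -7.5, 0], "delta_pos": [0, 0, 0], "hand": 1},
  {"dr": [0, -7.5, 0], "delta_pos": [0, 0, 0], "hand": 1},
  {"dr": [0, -7.5, 0], "delta_pos": [0, 0, 0], "hand": 1},
])

```text
time_s: 24.1
ee_pos: [0.5321, 0.0254, 0.1634]
orientation: [0.241, 0.631, 0.705, -0.215]
contact_force: [0.2, 0.4, -0.7]
finger_gap: 0.0853
gripper_force: 0.0
```

Request:
carry_out([
  {"dr": [-0.2, -7.5, -0.4], "delta_pos": [0, 0, 0], "hand": 1},
  {"dr": [0, 0, 0], "delta_pos": [3.5, 0.1, 0], "hand": 1},
  {"dr": [0, 0, 0], "delta_pos": [3.5, 0.1, 1], "hand": 1},
  {"dr": [0, 0, 0], "delta_pos": [0, 0, 0], "hand": 1},
  {"dr": [0, 0, 0], "delta_pos": [0, 0, 0], "hand": 1},
])

```text
time_s: 24.6
ee_pos: [0.5285, 0.0651, 0.107]
orientation: [0.285, 0.614, 0.69, -0.256]
contact_force: [0.3, -1.4, 0.7]
finger_gap: 0.0856
gripper_force: 0.0
```

```bash
python3 - <<'E'
from plan import *
R=Rt(6.5,-45); z=R.as_matrix()[:,2]*1000; c=np.array([535.3,6.8,47])
plan((c+(.0187-.04)*z,6.5,-45),(c+.0187*z,6.5,-45))
print(r.state()["joint_pos"])
E
```

```text
t 24.6 p [528.5  65.1 107. ] gap 85.6 gf 0.0 F [ 0.3 -1.4  0.7]
dr [-0.08  0.09  0.24] dpos cm [0.09 0.02 6.26]
dr [0. 0. 0.] dpos cm [ 0. -0.  4.]
[-0.99155621  0.93139208  0.76983881  1.84350014  0.22080008  0.79480057
 -0.44713033]
```

Request:
carry_out([
  {"dr": [0, 0, 0.2], "delta_pos": [0.1, 0, 3], "hand": 1},
  {"dr": [0, 0, 0], "delta_pos": [0, 0, 3], "hand": 1},
  {"dr": [0, 0, 0], "delta_pos": [0, 0, 2], "hand": 1},
  {"dr": [0, 0, 0], "delta_pos": [0, 0, 1.2], "hand": 1},
  {"dr": [0, 0, 0], "delta_pos": [0, 0, 0], "hand": 1},
])

```text
time_s: 25.1
ee_pos: [0.5357, -0.0017, 0.0422]
orientation: [0.285, 0.617, 0.687, -0.256]
contact_force: [-0.1, 0.5, 0.3]
finger_gap: 0.0855
gripper_force: 0.0
```

```bash
python3 - <<'E'
from plan import *
R=Rt(6.5,-45); z=R.as_matrix()[:,2]*1000; c=np.array([535.3,6.8,47])
plan((c+.0187*z,6.5,-45))
E
```

```text
t 25.1 p [535.7  -1.7  42.2] gap 85.5 gf 0.0 F [-0.1  0.5  0.3]
dr [-0.23  0.07 -0.29] dpos cm [0.26 0.05 0.93]
```

Request:
carry_out([
  {"dr": [0, 0, -0.2], "delta_pos": [0.2, 0, 0.9], "hand": 1},
  {"dr": [0, 0, 0], "delta_pos": [0, 0, 0], "hand": 0.5},
  {"dr": [0, 0, 0], "delta_pos": [0, 0, 0], "hand": 0.5},
  {"dr": [0, 0, 0], "delta_pos": [0, 0, 0], "hand": 0.5},
  {"dr": [0, 0, 0], "delta_pos": [0, 0, 0], "hand": 0.5},
], force=50)

```text
time_s: 25.6
ee_pos: [0.5371, -0.0034, 0.0337]
orientation: [0.285, 0.615, 0.69, -0.255]
contact_force: [-0.7, 3.3, 3.7]
finger_gap: 0.0651
gripper_force: 55.5
```

```bash
python3 - <<'E'
from plan import *
R=Rt(6.5,-45); z=R.as_matrix()[:,2]*1000; c=np.array([535.3,6.8,47])
s,p,Rc=cur(); print("center rel grasp: ",Rc.inv().apply(c-p*1000).round(1))
plan((c+.0187*z,6.5,-45))
E
```

```text
center rel grasp:  [ -2.1  -0.6 -16.7]
t 25.6 p [537.1  -3.4  33.7] gap 65.1 gf 55.5 F [-0.7  3.3  3.7]
dr [ 0.02 -0.02  0.11] dpos cm [-0.21 -0.06  0.2 ]
```

The block is gripped, gap 65 mm. Lift straight up 8 cm, then turn +90° about tool y.

Request:
carry_out([
  {"dr": [0, 0, 0], "delta_pos": [-0.5, 0, -0.5], "hand": 0.5},
  {"dr": [0, 0, 0], "delta_pos": [-1.5, 0, -1.5], "hand": 0.5},
  {"dr": [0, 0, 0], "delta_pos": [-2, 0, -2], "hand": 0.5},
  {"dr": [0, 0, 0], "delta_pos": [-2, 0, -2], "hand": 0.5},
  {"dr": [0, 0, 0], "delta_pos": [0, 0, 0], "hand": 0.5},
])

```text
time_s: 26.1
ee_pos: [0.5382, -0.005, 0.1219]
orientation: [0.286, 0.616, 0.688, -0.253]
contact_force: [2.2, -0.5, 0.1]
finger_gap: 0.0655
gripper_force: 55.4
```

Request:
carry_out([
  {"dr": [0, 7.5, 0], "delta_pos": [0, 0, 0], "hand": 0.5},
  {"dr": [0, 7.5, 0], "delta_pos": [0, 0, 0], "hand": 0.5},
  {"dr": [0, 7.5, 0], "delta_pos": [0, 0, 0], "hand": 0.5},
  {"dr": [0, 7.5, 0], "delta_pos": [0, 0, 0], "hand": 0.5},
  {"dr": [0, 7.5, 0], "delta_pos": [0, 0, 0], "hand": 0.5},
])

```text
time_s: 26.6
ee_pos: [0.5363, -0.004, 0.1186]
orientation: [0.047, 0.664, 0.745, -0.042]
contact_force: [0.2, -0.2, -2.1]
finger_gap: 0.0653
gripper_force: 55.4
```

Request:
carry_out([
  {"dr": [0, 7.5, 0], "delta_pos": [0, 0, 0], "hand": 0.5},
  {"dr": [0, 7.5, 0], "delta_pos": [0, 0, 0], "hand": 0.5},
  {"dr": [0, 7.5, 0], "delta_pos": [0, 0, 0], "hand": 0.5},
  {"dr": [0, 7.5, 0], "delta_pos": [0, 0, 0], "hand": 0.5},
  {"dr": [0, 7.5, 0], "delta_pos": [0, 0, 0], "hand": 0.5},
])

```text
time_s: 27.1
ee_pos: [0.5365, -0.0054, 0.1183]
orientation: [-0.195, 0.644, 0.719, 0.173]
contact_force: [0.2, 0.2, -1.7]
finger_gap: 0.0653
gripper_force: 55.4
```

Request:
carry_out([
  {"dr": [0, 7.5, 0], "delta_pos": [0, 0, 0], "hand": 0.5},
  {"dr": [0, 7.5, 0], "delta_pos": [0, 0, 0], "hand": 0.5},
  {"dr": [0, 0, 0], "delta_pos": [0, 0, 0], "hand": 0.5},
  {"dr": [0, 0, 0], "delta_pos": [0, 0, 0], "hand": 0.5},
  {"dr": [0, 0, 0], "delta_pos": [0, 0, 0], "hand": 0.5},
])

```text
time_s: 27.6
ee_pos: [0.5366, -0.0019, 0.1191]
orientation: [-0.286, 0.614, 0.69, 0.254]
contact_force: [1.0, 0.7, -0.8]
finger_gap: 0.0655
gripper_force: 55.5
```

```bash
python3 - <<'E'
from plan import *
R=Rt(6.5,45)
off=R.apply([-2.1,-.6,-16.7]) # block centre from TCP
v=lambda x,y,z:np.array([535.3,6.8,0])+[x*np.cos(.113)-y*np.sin(.113),x*np.sin(.113)+y*np.cos(.113),z]
plan((v(0,-3,110)-off,6.5,45),(v(0,-3,56)-off,6.5,45))
s=snapshot("scene")[:,:,::-1].copy(); t=snapshot("top")[:,:,::-1].copy(); cv2.imwrite("pics/scene12.png",s); cv2.imwrite("pics/top12.png",t)
cv2.imwrite("pics/K.png",np.hstack([crop(s,262,220,130,110,5)[:,:],crop(t,320,190,30,110,5)]))
print(r.state()["joint_pos"])
E
```

```text
t 27.6 p [536.6  -1.9 119.1] gap 65.5 gf 55.5 F [ 1.   0.7 -0.8]
dr [-0.19  0.04  0.1 ] dpos cm [-0.02  0.03  2.73]
dr [0. 0. 0.] dpos cm [-3.82  0.    3.82]
[ 0.49496511  0.80535386 -0.2706318   1.74191701 -0.61058786  1.04364489
  0.82032072]
```

View pics/K.png

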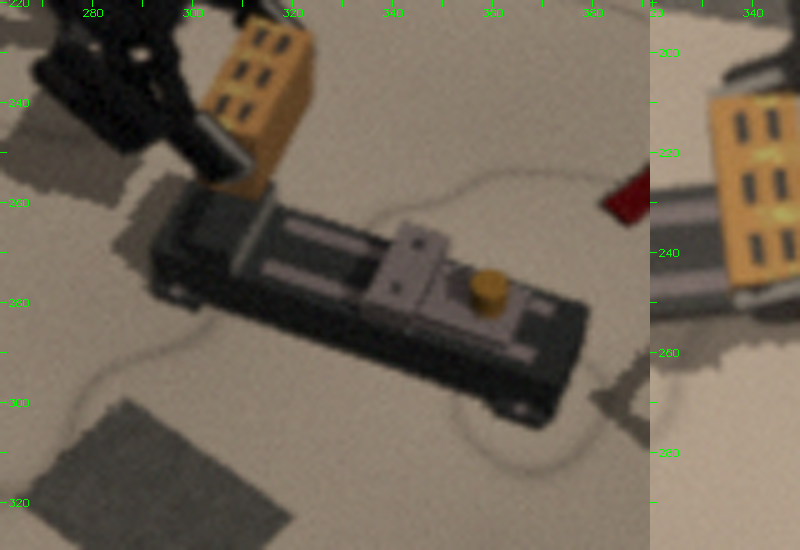

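The block's slotted foot faces up, with six slots visible at scene (312,230), and the jaw is open. I'll check the fixed-jaw face prediction against the picture.

```bash
python3 - <<'E'
from h import *
v=lambda x,y,z:(np.array([535.3,6.8,0])+[x*np.cos(.113)-y*np.sin(.113),x*np.sin(.113)+y*np.cos(.113),z])/1000
for nm,X in dict(fj_top=[(25,-22,48),(-25,-22,48)],fj_bot=[(25,-22,32),(-25,-22,32)],sj_top=[(25,43,48.5),(-25,43,48.5)],sjback=[(25,67,48.5)],knob=[(0,95,56.5)],bedend=[(25,137,32),(-25,137,32)]).items():
    print(nm,[((proj("scene",v(*x))[0]-[262,220]+.5)*5).round(0).tolist() for x in X])
E
```

```text
fj_top [[233.0, 260.0], [274.0, 184.0]]
fj_bot [[234.0, 281.0], [274.0, 205.0]]
sj_top [[364.0, 301.0], [402.0, 223.0]]
sjback [[413.0, 317.0]]
knob [[491.0, 284.0]]
bedend [[558.0, 386.0], [590.0, 304.0]]
```

The prediction matches to about 1 mm. Lower the block between the jaws.

Request:
carry_out([
  {"dr": [-0.1, 0, 0.1], "delta_pos": [0, 0, 2.7], "hand": 0.5},
  {"dr": [0, 0, 0], "delta_pos": [-1, 0, 1], "hand": 0.5},
  {"dr": [0, 0, 0], "delta_pos": [-1, 0, 1], "hand": 0.5},
  {"dr": [0, 0, 0], "delta_pos": [0, 0, 0], "hand": 0.5},
  {"dr": [0, 0, 0], "delta_pos": [0, 0, 0], "hand": 0.5},
])

```text
time_s: 28.2
ee_pos: [0.5347, 0.0141, 0.0705]
orientation: [-0.286, 0.617, 0.688, 0.254]
contact_force: [0.1, -0.8, -1.1]
finger_gap: 0.0652
gripper_force: 55.5
```

```bash
cat > pl.py <<'E'
from plan import *
R=Rt(6.5,45); off=R.apply([-2.1,-.6,-16.7])
v=lambda x,y,z:np.array([535.3,6.8,0])+[x*np.cos(.113)-y*np.sin(.113),x*np.sin(.113)+y*np.cos(.113),z]
plan((v(0,-3,56)-off,6.5,45))
E
python3 pl.py
```

```text
t 28.2 p [534.7  14.1  70.5] gap 65.2 gf 55.5 F [ 0.1 -0.8 -1.1]
dr [ 0.03  0.02 -0.24] dpos cm [-1.55  0.04  1.96]
```

Request:
carry_out([
  {"dr": [0, 0, -0.2], "delta_pos": [-0.3, 0, 0.7], "hand": 0.5},
  {"dr": [0, 0, 0], "delta_pos": [-0.6, 0, 0.6], "hand": 0.5},
  {"dr": [0, 0, 0], "delta_pos": [-0.6, 0, 0.6], "hand": 0.5},
  {"dr": [0, 0, 0], "delta_pos": [0, 0, 0], "hand": 0.5},
  {"dr": [0, 0, 0], "delta_pos": [0, 0, 0], "hand": 0.5},
])

```text
time_s: 28.7
ee_pos: [0.534, 0.0175, 0.0463]
orientation: [-0.286, 0.615, 0.689, 0.255]
contact_force: [-0.2, 0.3, -0.9]
finger_gap: 0.0651
gripper_force: 55.2
```

```bash
python3 pl.py
```

```text
t 28.7 p [534.   17.5  46.3] gap 65.1 gf 55.2 F [-0.2  0.3 -0.9]
dr [-0.    0.   -0.01] dpos cm [-0.08  0.07  0.01]
```

Now lower in 1 mm steps until it touches the bed.

Request:
carry_out([
  {"dr": [0, 0, 0], "delta_pos": [-0.07, 0, 0.07], "hand": 0.5},
  {"dr": [0, 0, 0], "delta_pos": [-0.07, 0, 0.07], "hand": 0.5},
  {"dr": [0, 0, 0], "delta_pos": [0, 0, 0], "hand": 0.5},
  {"dr": [0, 0, 0], "delta_pos": [0, 0, 0], "hand": 0.5},
  {"dr": [0, 0, 0], "delta_pos": [0, 0, 0], "hand": 0.5},
])

```text
time_s: 29.2
ee_pos: [0.5342, 0.0176, 0.0456]
orientation: [-0.286, 0.615, 0.689, 0.255]
contact_force: [-1.1, -2.8, 5.2]
finger_gap: 0.0657
gripper_force: 55.9
```

Request:
carry_out([
  {"dr": [0, 0, 0], "delta_pos": [-0.07, 0, 0.07], "hand": 0.5},
  {"dr": [0, 0, 0], "delta_pos": [0, 0, 0], "hand": 0.5},
  {"dr": [0, 0, 0], "delta_pos": [0, 0, 0], "hand": 0.5},
  {"dr": [0, 0, 0], "delta_pos": [0, 0, 0], "hand": 0.5},
  {"dr": [0, 0, 0], "delta_pos": [0, 0, 0], "hand": 0.5},
])

```text
time_s: 29.7
ee_pos: [0.5342, 0.0176, 0.0456]
orientation: [-0.286, 0.615, 0.689, 0.256]
contact_force: [-3.0, -3.1, 9.6]
finger_gap: 0.0653
gripper_force: 56.5
```

It's resting on the bed. Release, withdraw along the tool and return to vertical.

Request:
carry_out([
  {"dr": [0, 0, 0], "delta_pos": [0, 0, 0], "hand": 1},
  {"dr": [0, 0, 0], "delta_pos": [0, 0, 0], "hand": 1},
  {"dr": [0, 0, 0], "delta_pos": [0, 0, 0], "hand": 1},
  {"dr": [0, 0, 0], "delta_pos": [0, 0, -2], "hand": 1},
  {"dr": [0, 0, 0], "delta_pos": [0, 0, -3], "hand": 1},
])

```text
time_s: 30.2
ee_pos: [0.5368, -0.0157, 0.0787]
orientation: [-0.288, 0.614, 0.689, 0.254]
contact_force: [0.1, 0.2, 1.1]
finger_gap: 0.0852
gripper_force: 0.0
```

Request:
carry_out([
  {"dr": [0, 0, 0], "delta_pos": [0, 0, -4], "hand": 1},
  {"dr": [0, 0, 0], "delta_pos": [-1, 0, -4], "hand": 1},
  {"dr": [0, -7.5, 0], "delta_pos": [0, 0, -2], "hand": 0.45},
  {"dr": [0, -7.5, 0], "delta_pos": [0, 0, 0], "hand": 0.45},
  {"dr": [0, -7.5, 0], "delta_pos": [0, 0, 0], "hand": 0.45},
])

```text
time_s: 30.7
ee_pos: [0.5478, -0.0964, 0.1434]
orientation: [-0.142, 0.654, 0.731, 0.129]
contact_force: [0.3, 1.0, -0.7]
finger_gap: 0.0442
gripper_force: 0.0
```

Request:
carry_out([
  {"dr": [0, -7.5, 0], "delta_pos": [0, 0, 0], "hand": 0.45},
  {"dr": [0, -7.5, 0], "delta_pos": [0, 0, 0], "hand": 0.45},
  {"dr": [0, -7.5, 0], "delta_pos": [0, 0, 0], "hand": 0.45},
  {"dr": [0, 0, 0], "delta_pos": [0, 0, 0], "hand": 0.45},
  {"dr": [0, 0, 0], "delta_pos": [0, 0, 0], "hand": 0.45},
])

```text
time_s: 31.2
ee_pos: [0.5469, -0.0928, 0.1426]
orientation: [-0.001, 0.664, 0.747, 0.0]
contact_force: [-0.8, -1.0, 0.3]
finger_gap: 0.0387
gripper_force: 0.0
```

```bash
python3 - <<'E'
from plan import *
plan(((524.8,100.6,140),6.5,0),((524.8,100.6,44.5),6.5,0))
E
```

```text
t 31.2 p [546.9 -92.8 142.6] gap 38.7 gf 0.0 F [-0.8 -1.   0.3]
dr [-0.02 -0.09  0.22] dpos cm [ 1.947e+01 -1.000e-02  2.600e-01]
dr [0. 0. 0.] dpos cm [0.   0.   9.55]
```

Request:
carry_out([
  {"dr": [0, 0, 0], "delta_pos": [3.8, 0, 0], "hand": 0.45},
  {"dr": [0, 0, 0], "delta_pos": [3.9, 0, 0], "hand": 0.45},
  {"dr": [0, 0, 0], "delta_pos": [3.9, 0, 0], "hand": 0.45},
  {"dr": [0, 0, 0], "delta_pos": [3.9, 0, 0], "hand": 0.45},
  {"dr": [0, 0, 0], "delta_pos": [3.9, 0, 0], "hand": 0.45},
])

```text
time_s: 31.7
ee_pos: [0.5253, 0.0967, 0.1424]
orientation: [-0.0, 0.668, 0.744, -0.0]
contact_force: [-0.1, -0.8, 0.1]
finger_gap: 0.0384
gripper_force: 0.0
```

Request:
carry_out([
  {"dr": [0, 0, 0], "delta_pos": [0, 0, 0], "hand": 0.45},
  {"dr": [0, 0, 0], "delta_pos": [0, 0, 3], "hand": 0.45},
  {"dr": [0, 0, 0], "delta_pos": [0, 0, 0], "hand": 0.45},
  {"dr": [0, 0, 0], "delta_pos": [0, 0, 0], "hand": 0.45},
  {"dr": [0, 0, 0], "delta_pos": [0, 0, 0], "hand": 0.45},
])

```text
time_s: 32.2
ee_pos: [0.5259, 0.0965, 0.1135]
orientation: [0.001, 0.667, 0.745, 0.001]
contact_force: [-0.9, -0.1, -0.3]
finger_gap: 0.0386
gripper_force: 0.0
```

```bash
python3 - <<'E'
from plan import *
plan(((524.8,100.6,100),6.5,0),((524.8,100.6,44.5),6.5,0))
E
```

```text
t 32.2 p [525.9  96.5 113.5] gap 38.6 gf 0.0 F [-0.9 -0.1 -0.3]
dr [ 0.09 -0.   -0.15] dpos cm [ 0.42 -0.06  1.35]
dr [0. 0. 0.] dpos cm [0.   0.   5.55]
```

Request:
carry_out([
  {"dr": [0, 0, 0], "delta_pos": [0.4, 0, 2], "hand": 0.45},
  {"dr": [0, 0, 0], "delta_pos": [0, 0, 3], "hand": 0.45},
  {"dr": [0, 0, 0], "delta_pos": [0, 0, 1.9], "hand": 0.45},
  {"dr": [0, 0, 0], "delta_pos": [0, 0, 0], "hand": 0.45},
  {"dr": [0, 0, 0], "delta_pos": [0, 0, 0], "hand": 0.1},
])

```text
time_s: 32.7
ee_pos: [0.5254, 0.1015, 0.0447]
orientation: [0.001, 0.666, 0.746, 0.001]
contact_force: [0.2, 0.2, 0.8]
finger_gap: 0.0251
gripper_force: 0.0
```

Request:
carry_out([
  {"dr": [0, 0, 0], "delta_pos": [0, 0, 0], "hand": 0.1},
  {"dr": [0, 0, 0], "delta_pos": [0, 0, 0], "hand": 0.1},
  {"dr": [0, 0, 0], "delta_pos": [-0.6, 0, 0], "hand": 0.1},
  {"dr": [0, 0, 0], "delta_pos": [-0.6, 0, 0], "hand": 0.1},
  {"dr": [0, 0, 0], "delta_pos": [-0.6, 0, 0], "hand": 0.1},
])

```text
time_s: 33.2
ee_pos: [0.5261, 0.088, 0.0452]
orientation: [-0.002, 0.665, 0.747, 0.002]
contact_force: [-4.4, 5.2, 6.3]
finger_gap: 0.0155
gripper_force: 49.1
```

Request:
carry_out([
  {"dr": [0, 0, 0], "delta_pos": [-0.5, 0, 0], "hand": 0.1},
  {"dr": [0, 0, 0], "delta_pos": [-0.4, 0, 0], "hand": 0.1},
  {"dr": [0, 0, 0], "delta_pos": [-0.4, 0, 0], "hand": 0.1},
  {"dr": [0, 0, 0], "delta_pos": [0, 0, 0], "hand": 0.1},
  {"dr": [0, 0, 0], "delta_pos": [0, 0, 0], "hand": 0.1},
])

```text
time_s: 33.7
ee_pos: [0.5275, 0.0737, 0.0452]
orientation: [-0.001, 0.665, 0.747, 0.001]
contact_force: [-4.5, 4.0, 7.5]
finger_gap: 0.0152
gripper_force: 49.1
```

```bash
python3 - <<'E'
from plan import *
plan(((528.7,66.1,44.5),6.5,0))
E
```

```text
t 33.7 p [527.5  73.7  45.2] gap 15.2 gf 49.1 F [-4.5  4.   7.5]
dr [ 0.02 -0.19  0.11] dpos cm [-0.76  0.04  0.07]
```

Request:
carry_out([
  {"dr": [0, 0, 0], "delta_pos": [-0.2, 0, 0], "hand": 0.1},
  {"dr": [0, 0, 0], "delta_pos": [-0.2, 0, 0], "hand": 0.1},
  {"dr": [0, 0, 0], "delta_pos": [-0.2, 0, 0], "hand": 0.1},
  {"dr": [0, 0, 0], "delta_pos": [0, 0, 0], "hand": 0.1},
  {"dr": [0, 0, 0], "delta_pos": [0, 0, 0], "hand": 0.1},
])

```text
time_s: 34.2
ee_pos: [0.528, 0.0685, 0.0452]
orientation: [-0.002, 0.665, 0.747, 0.001]
contact_force: [-4.1, 5.2, 7.8]
finger_gap: 0.0155
gripper_force: 49.2
```

Request:
carry_out([
  {"dr": [0, 0, 0], "delta_pos": [-0.1, 0, 0], "hand": 0.1},
  {"dr": [0, 0, 0], "delta_pos": [-0.1, 0, 0], "hand": 0.1},
  {"dr": [0, 0, 0], "delta_pos": [0, 0, 0], "hand": 0.1},
  {"dr": [0, 0, 0], "delta_pos": [0, 0, 0], "hand": 0.1},
  {"dr": [0, 0, 0], "delta_pos": [0, 0, 0], "hand": 0.1},
])

```text
time_s: 34.7
ee_pos: [0.5281, 0.0671, 0.0452]
orientation: [-0.002, 0.665, 0.747, 0.002]
contact_force: [-4.0, 5.0, 7.4]
finger_gap: 0.015
gripper_force: 49.2
```

Request:
carry_out([
  {"dr": [0, 0, 0], "delta_pos": [-0.1, 0, 0], "hand": 0.1},
  {"dr": [0, 0, 0], "delta_pos": [-0.1, 0, 0], "hand": 0.1},
  {"dr": [0, 0, 0], "delta_pos": [0, 0, 0], "hand": 0.1},
  {"dr": [0, 0, 0], "delta_pos": [0, 0, 0], "hand": 0.1},
  {"dr": [0, 0, 0], "delta_pos": [0, 0, 0], "hand": 0.1},
])

```text
time_s: 35.2
ee_pos: [0.5281, 0.0671, 0.0452]
orientation: [-0.003, 0.664, 0.747, 0.002]
contact_force: [-4.0, 8.6, 7.3]
finger_gap: 0.0153
gripper_force: 49.2
```

It has stopped moving and the force is rising, so it's clamped. One more small squeeze, then release.

Request:
carry_out([
  {"dr": [0, 0, 0], "delta_pos": [-0.1, 0, 0], "hand": 0.1},
  {"dr": [0, 0, 0], "delta_pos": [-0.1, 0, 0], "hand": 0.1},
  {"dr": [0, 0, 0], "delta_pos": [0, 0, 0], "hand": 0.1},
  {"dr": [0, 0, 0], "delta_pos": [0, 0, 0], "hand": 0.1},
  {"dr": [0, 0, 0], "delta_pos": [0, 0, 0], "hand": 0.1},
])

```text
time_s: 35.7
ee_pos: [0.5281, 0.067, 0.0452]
orientation: [-0.004, 0.664, 0.748, 0.003]
contact_force: [-5.1, 10.3, 7.4]
finger_gap: 0.0156
gripper_force: 49.2
```

Request:
carry_out([
  {"dr": [0, 0, 0], "delta_pos": [0, 0, 0], "hand": 0.4},
  {"dr": [0, 0, 0], "delta_pos": [0, 0, 0], "hand": 0.4},
  {"dr": [0, 0, 0], "delta_pos": [0, 0, -2], "hand": 0.4},
  {"dr": [0, 0, 0], "delta_pos": [0, 0, -4], "hand": 0.4},
  {"dr": [0, 0, 0], "delta_pos": [0, 0, -4], "hand": 0.4},
])

```text
time_s: 36.2
ee_pos: [0.5295, 0.0578, 0.1447]
orientation: [0.0, 0.667, 0.745, -0.0]
contact_force: [1.4, 0.8, 0.4]
finger_gap: 0.0341
gripper_force: 0.0
```

Request:
carry_out([
  {"dr": [0, 0, 0], "delta_pos": [0, 0, -4], "hand": 0.4},
  {"dr": [0, 0, 0], "delta_pos": [0, -4, 0], "hand": 0.4},
  {"dr": [0, 0, 0], "delta_pos": [-4, -2, 0], "hand": 0.4},
  {"dr": [0, 0, 0], "delta_pos": [-4, 0, 0], "hand": 0.4},
  {"dr": [0, 0, 0], "delta_pos": [-4, 0, 0], "hand": 0.4},
])

```text
time_s: 36.7
ee_pos: [0.4833, -0.0691, 0.1846]
orientation: [0.001, 0.666, 0.746, 0.001]
contact_force: [1.4, -0.1, 0.4]
finger_gap: 0.0341
gripper_force: 0.0
```

Request:
carry_out([
  {"dr": [0, 0, 0], "delta_pos": [-4, 0, 0], "hand": 0.4},
  {"dr": [0, 0, 0], "delta_pos": [-4, 0, 0], "hand": 0.4},
  {"dr": [0, 0, 0], "delta_pos": [-4, 0, 0], "hand": 0.4},
  {"dr": [0, 0, 0], "delta_pos": [0, 0, 0], "hand": 0.4},
  {"dr": [0, 0, 0], "delta_pos": [0, 0, 0], "hand": 0.4},
])

```text
time_s: 37.2
ee_pos: [0.4966, -0.1881, 0.1838]
orientation: [0.001, 0.667, 0.745, -0.0]
contact_force: [0.3, 0.5, 0.8]
finger_gap: 0.034
gripper_force: 0.0
```

```bash
python3 - <<'E'
from plan import *
from bk import check
check('13')
t=rd("top13");s=rd("scene13")
a=np.hstack([crop(t,300,205,65,60,6),crop(s,275,235,65,60,6)]); b=np.hstack([crop(t,462,228,98,58,4)[:230],crop(s,172,183,98,58,4)[:230]])
cv2.imwrite("pics/L.png",np.vstack([a,b[:, :780] if b.shape[1]>=780 else b]) )
plan(((480,-340.5,150),5.2,0))
print(r.state()["joint_pos"])
E
```

```text
scene [(-4, -1, 0.63), (-4, -1, 0.85), (-4, -1, 0.56), (-4, -1, 0.9)]
top [(-20, 17, 0.26), (-15, 13, 0.46), (12, -12, 0.24), (13, 10, 0.26)]
t 37.3 p [ 496.9 -185.1  183.7] gap 34.1 gf 0.0 F [ 0.3  0.5 -0.7]
dr [ 0.03 -0.04  1.36] dpos cm [-15.32  -3.09   3.37]
[ 0.20806823  0.48853438  0.15929174  1.83551425 -0.10262129  0.82534278
  0.53319927]
```

View pics/L.png

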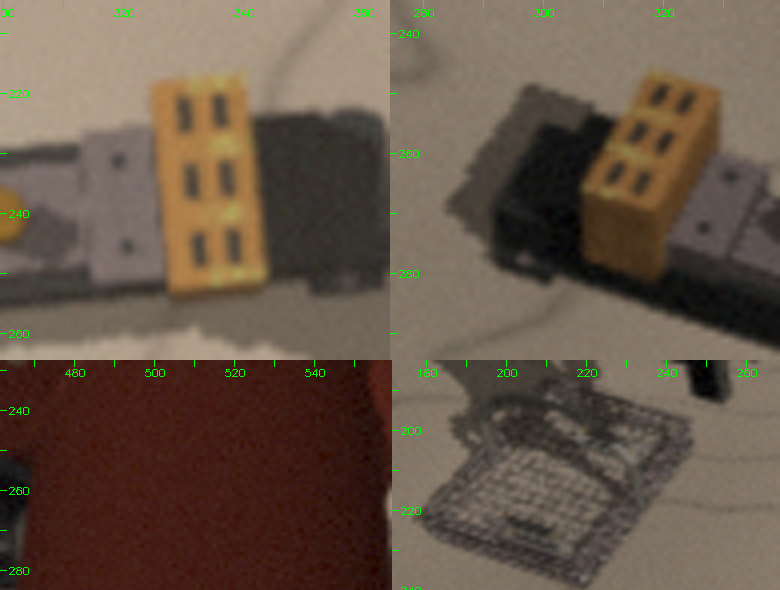

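The block is clamped foot up and looks square. The basket has been knocked about 4 px, roughly 13 mm, as the scene shift shows. I'll move the arm out of the top view to measure it again.

Request:
carry_out([
  {"dr": [0, 0, 0], "delta_pos": [4, 0, 0], "hand": 0.4},
  {"dr": [0, 0, 0], "delta_pos": [4, 0, 0], "hand": 0.4},
  {"dr": [0, 0, 0], "delta_pos": [4, 0, 0], "hand": 0.4},
  {"dr": [0, 0, 0], "delta_pos": [4, 0, 0], "hand": 0.4},
  {"dr": [0, 0, 0], "delta_pos": [4, 0, 0], "hand": 0.4},
])

```text
time_s: 37.8
ee_pos: [0.4735, 0.0159, 0.184]
orientation: [0.0, 0.665, 0.747, 0.001]
contact_force: [0.0, -0.6, -0.2]
finger_gap: 0.0341
gripper_force: 0.0
```

Request:
carry_out([
  {"dr": [0, 0, 0], "delta_pos": [4, 0, 0], "hand": 0.4},
  {"dr": [0, 0, 0], "delta_pos": [0, 0, 0], "hand": 0.4},
  {"dr": [0, 0, 0], "delta_pos": [0, 0, 0], "hand": 0.4},
  {"dr": [0, 0, 0], "delta_pos": [0, 0, 0], "hand": 0.4},
  {"dr": [0, 0, 0], "delta_pos": [0, 0, 0], "hand": 0.4},
])

```text
time_s: 38.3
ee_pos: [0.4698, 0.0511, 0.1838]
orientation: [0.0, 0.667, 0.745, -0.0]
contact_force: [0.2, 0.4, -0.5]
finger_gap: 0.0341
gripper_force: 0.0
```

```bash
python3 - <<'E'
from bk import *
check('14')
t=rd("top14");s=rd("scene14")
cv2.imwrite("pics/M.png",np.hstack([crop(t,455,212,100,110,4),crop(s,165,165,95,110,4)]))
o=rd("top0"); g=lambda i:cv2.cvtColor(i,cv2.COLOR_BGR2GRAY)
for n,(x0,y0,x1,y1) in (("scene",(176,180,256,246)),("top",(462,222,552,312))):
    a=g(rd(n+"10" ))[y0:y1,x0:x1]; b=g(rd(n+"14"))[y0:y1,x0:x1]
    W=np.eye(2,3,dtype=np.float32)
    if n=="scene": W[0,2],W[1,2]=-4,-1
    cc,W=cv2.findTransformECC(a,b,W,cv2.MOTION_EUCLIDEAN,(3,200,1e-6),None,5)
    c=np.array([(x1-x0)/2,(y1-y0)/2,1]); print(n,"cc",round(cc,3),"shift at centre",(W@c-c[:2]).round(2),"rot",np.degrees(np.arctan2(W[1,0],W[0,0])).round(2))
E
```

```text
scene [(-4, -1, 0.95), (-4, -1, 0.85), (-4, -1, 0.55), (-4, -1, 0.9)]
top [(6, -1, 0.57), (6, -1, 0.74), (6, -1, 0.79), (6, -1, 0.7)]
scene cc 0.536 shift at centre [-4.34 -0.87] rot -0.05
top cc 0.582 shift at centre [ 6.54 -1.34] rot -0.97
```

View pics/M.png

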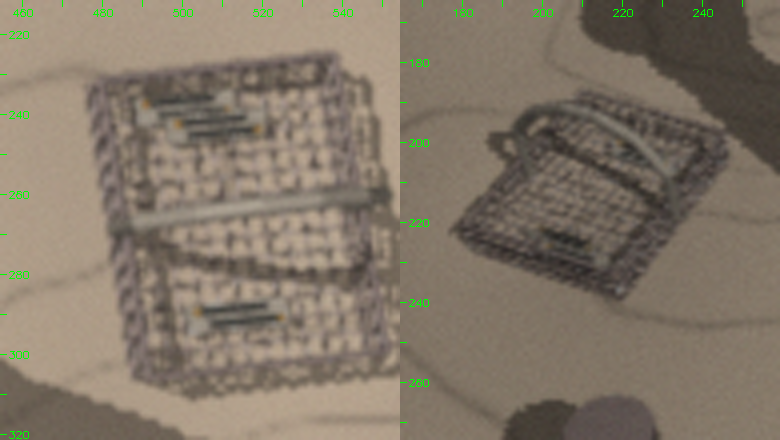

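The basket's rim corners in the top view are about (477,233), (539,225), (488,306) and (550,298), with the handle running from (482.5,268.5) to (551.5,260). All plates are still inside. Refit the basket from these points.

```bash
python3 - <<'E'
from fit import *
obs=[(T,(75,60,26),(477,232.8)),(T,(75,-60,26),(539,225.3)),(T,(-75,60,26),(488.2,305.8)),(T,(-75,-60,26),(550.2,297.8)),(T,(0,-60,50),(551.5,259.9)),(T,(0,58.5,45),(482.5,268.5)),
(S,(-75,-60,26),(210.8,187.5)),(S,(-75,60,26),(246.5,202)),(S,(75,-60,26),(177.5,222)),(S,(0,58.5,28),(234.5,217.5))]
p=fit("basket free",obs,(.48,-.35,0,.1))
f0=lambda q:(q[0],q[1],0,q[2])
e=lambda q:np.concatenate([proj(n,pose(f0(q),np.array(X)/1000))[0]-u for n,X,u in obs])
q=least_squares(e,(.48,-.35,.1),loss="soft_l1"); print("z=0",q.x.round(4)); p=f0(q.x)
# handle line in top picture: brightest ridge rows at columns, compare with the projected bar centre
t=rd("top14").astype(float).mean(2)
for y in (-30,-15,0,15,30):
    z=83.5 if abs(y)<=13 else 83.5-(abs(y)-13)*.4
    u=proj(T,pose(p,np.array((0,y,z))/1000))[0]; c=int(round(u[0])); col=cv2.GaussianBlur(t,(3,1),0)[int(u[1])-7:int(u[1])+8,c]
    print(y,u.round(1),int(u[1])-7,col.round(0).astype(int).tolist())
E
```

```text
basket free xyz [ 482.5 -354.7   -8.9] yaw 0.091 res [[0.7, -2.5], [-1.4, -0.6], [0.4, 0.5], [-0.2, 2.7], [-2.5, 1.1], [4.3, -1.6], [-0.3, 1.2], [0.4, -2.1], [2.0, 0.9], [-2.1, -1.0]]
z=0 [ 0.4832 -0.3512  0.0947]
-30 [539.2 260.2] 253 [110, 124, 130, 127, 116, 101, 102, 114, 117, 106, 106, 125, 140, 151, 149]
-15 [532.5 260.6] 253 [118, 138, 157, 162, 159, 146, 129, 129, 141, 143, 126, 126, 153, 160, 152]
0 [524.5 261.4] 254 [123, 132, 148, 146, 140, 125, 119, 130, 144, 138, 122, 129, 148, 148, 142]
15 [516.3 262.2] 255 [116, 132, 154, 156, 138, 114, 118, 142, 158, 150, 123, 109, 120, 136, 150]
30 [507.  263.3] 256 [124, 136, 152, 151, 139, 119, 118, 138, 156, 154, 128, 127, 146, 153, 146]
```

The handle ridge puts the bail at about (481.7, −351.2). I'll grip the bar 27 mm off its middle (+y side) so the hook has room, TCP at z=59.

```bash
python3 - <<'E'
from ik import *
plan(((479.1,-324.3,150),5.4,0),((479.1,-324.3,59),5.4,0))
q=np.array(r.state()["joint_pos"])
for p,az in (((.479,-.324,.059),5.4),((.479,-.324,.2),5.4),((.48,0.,.2),0),((.40,.37,.19),-5),((.478,.38,.16),-5)):
    q,e,a=ik(np.array(p),Rt(az),q,1); print(p,q.round(2),e.round(1),a.round(1))
E
```

```text
t 38.4 p [469.9  51.2 183.8] gap 34.3 gf 0.0 F [-0.1 -0.9  0.8]
dr [0.03 0.02 0.97] dpos cm [-37.47  -2.61   3.38]
dr [0. 0. 0.] dpos cm [0.  0.  9.1]
(0.479, -0.324, 0.059) [ 0.54  0.72  0.03  1.81 -0.04  0.62  0.69] 0.0 0.0
(0.479, -0.324, 0.2) [ 0.53  0.53  0.04  1.68 -0.03  0.93  0.68] 0.0 0.0
(0.48, 0.0, 0.2) [-0.06  0.39  0.03  1.94 -0.01  0.81 -0.02] 0.0 0.0
(0.4, 0.37, 0.19) [-0.81  0.5   0.03  1.78 -0.02  0.86 -0.85] 0.0 0.0
(0.478, 0.38, 0.16) [-0.73  0.63  0.03  1.63 -0.02  0.89 -0.78] 0.0 0.0
```

Request:
carry_out([
  {"dr": [0, 0, 1], "delta_pos": [-4, -0.3, 0], "hand": 0.45},
  {"dr": [0, 0, 0], "delta_pos": [-4, -0.3, 0], "hand": 0.45},
  {"dr": [0, 0, 0], "delta_pos": [-4, -0.3, 0], "hand": 0.45},
  {"dr": [0, 0, 0], "delta_pos": [-4, -0.3, 0], "hand": 0.45},
  {"dr": [0, 0, 0], "delta_pos": [-4, -0.3, 0], "hand": 0.45},
])

```text
time_s: 38.9
ee_pos: [0.4744, -0.1505, 0.1838]
orientation: [0.0, 0.673, 0.74, 0.0]
contact_force: [0.2, 0.3, -0.0]
finger_gap: 0.039
gripper_force: 0.0
```

Request:
carry_out([
  {"dr": [0, 0, 0], "delta_pos": [-4, -0.3, 0], "hand": 0.45},
  {"dr": [0, 0, 0], "delta_pos": [-4, -0.3, 0], "hand": 0.45},
  {"dr": [0, 0, 0], "delta_pos": [-4, -0.3, 0], "hand": 0.45},
  {"dr": [0, 0, 0], "delta_pos": [-4, -0.2, 0], "hand": 0.45},
  {"dr": [0, 0, 0], "delta_pos": [-1.5, 0, 0], "hand": 0.45},
])

```text
time_s: 39.4
ee_pos: [0.4785, -0.3298, 0.1838]
orientation: [0.001, 0.675, 0.738, -0.002]
contact_force: [-0.5, 0.0, -0.0]
finger_gap: 0.0382
gripper_force: 0.0
```

Request:
carry_out([
  {"dr": [0, 0, 0], "delta_pos": [0, 0, 3], "hand": 0.45},
  {"dr": [0, 0, 0], "delta_pos": [0, 0, 0], "hand": 0.45},
  {"dr": [0, 0, 0], "delta_pos": [0, 0, 0], "hand": 0.45},
  {"dr": [0, 0, 0], "delta_pos": [0, 0, 0], "hand": 0.45},
  {"dr": [0, 0, 0], "delta_pos": [0, 0, 0], "hand": 0.45},
])

```text
time_s: 39.9
ee_pos: [0.4814, -0.3231, 0.155]
orientation: [0.001, 0.672, 0.741, 0.0]
contact_force: [0.2, 0.2, 0.6]
finger_gap: 0.0385
gripper_force: 0.0
```

```bash
python3 - <<'E'
from plan import *
from bk import check
check('15')
plan(((479.1,-324.3,120),5.4,0),((479.1,-324.3,59),5.4,0))
E
```

```text
scene [(-4, -1, 0.66), (-4, -1, 0.85), (-4, -1, 0.89), (-4, -1, 0.9)]
top [(6, -1, 0.57), (6, -1, 0.73), (3, 10, 0.34), (-4, -4, 0.42)]
t 40.0 p [ 481.2 -323.1  154.8] gap 38.3 gf 0.0 F [-0.  -0.1  0.5]
dr [0.11 0.05 0.15] dpos cm [-0.1  -0.22  3.48]
dr [0. 0. 0.] dpos cm [0.  0.  6.1]
```

Request:
carry_out([
  {"dr": [0, 0, 0], "delta_pos": [-0.1, -0.2, 3], "hand": 0.45},
  {"dr": [0, 0, 0], "delta_pos": [0, 0, 3], "hand": 0.45},
  {"dr": [0, 0, 0], "delta_pos": [0, 0, 2.5], "hand": 0.45},
  {"dr": [0, 0, 0], "delta_pos": [0, 0, 1.1], "hand": 0.45},
  {"dr": [0, 0, 0], "delta_pos": [0, 0, 0], "hand": 0.45},
])

```text
time_s: 40.5
ee_pos: [0.4781, -0.3239, 0.0567]
orientation: [-0.001, 0.672, 0.74, -0.0]
contact_force: [-1.0, -0.0, -0.5]
finger_gap: 0.0385
gripper_force: 0.0
```

Request:
carry_out([
  {"dr": [0, 0, 0], "delta_pos": [0, 0, 0], "hand": 0.2},
  {"dr": [0, 0, 0], "delta_pos": [0, 0, 0], "hand": 0},
  {"dr": [0, 0, 0], "delta_pos": [0, 0, 0], "hand": 0},
  {"dr": [0, 0, 0], "delta_pos": [0, 0, 0], "hand": 0},
  {"dr": [0, 0, 0], "delta_pos": [0, 0, 0], "hand": 0},
], force=110)

```text
time_s: 41.0
ee_pos: [0.4798, -0.3253, 0.0595]
orientation: [0.002, 0.672, 0.74, 0.0]
contact_force: [-0.2, 0.7, 6.1]
finger_gap: 0.0055
gripper_force: 107.8
```

Request:
carry_out([
  {"dr": [0, 0, 0], "delta_pos": [0, 0, -0.5], "hand": 0},
  {"dr": [0, 0, 0], "delta_pos": [0, 0, -1], "hand": 0},
  {"dr": [0, 0, 0], "delta_pos": [0, 0, -1.5], "hand": 0},
  {"dr": [0, 0, 0], "delta_pos": [0, 0, 0], "hand": 0},
  {"dr": [0, 0, 0], "delta_pos": [0, 0, 0], "hand": 0},
])

```text
time_s: 41.5
ee_pos: [0.4786, -0.3244, 0.0879]
orientation: [0.0, 0.672, 0.74, 0.0]
contact_force: [-0.3, 0.0, -3.0]
finger_gap: 0.0057
gripper_force: 108.0
```

```bash
python3 - <<'E'
from plan import *
s=r.state(); plan(); print(np.round(s["ft_torque"],3))
E
```

```text
t 41.5 p [ 478.6 -324.4   87.9] gap 5.7 gf 108.0 F [-0.3  0.  -3. ]
[ 0.097 -0.015  0.014]
```

The basket is held: 3.0 N of load matches its mass. Lift it high and turn to the stand's heading.

Request:
carry_out([
  {"dr": [0, 0, 0], "delta_pos": [0, 0, -2], "hand": 0},
  {"dr": [0, 0, 2.6], "delta_pos": [0, 0, -2.5], "hand": 0},
  {"dr": [0, 0, 2.6], "delta_pos": [0, 0, -2.5], "hand": 0},
  {"dr": [0, 0, 2.6], "delta_pos": [0, 0, -2.4], "hand": 0},
  {"dr": [0, 0, 2.6], "delta_pos": [0, 0, 0], "hand": 0},
])

```text
time_s: 42.0
ee_pos: [0.4801, -0.3257, 0.1845]
orientation: [0.003, 0.737, 0.676, 0.001]
contact_force: [0.0, -1.6, -2.1]
finger_gap: 0.0061
gripper_force: 108.2
```

```bash
cat > hk.py <<'E'
from plan import *
import sys
def st(x,y,z): a=-.087; return np.array([475.7+x*np.cos(a)-y*np.sin(a),352.6+x*np.sin(a)+y*np.cos(a),z])
def tcp(x,zb): return st(x,27,zb-24)   # TCP for bail at stand x, height zb
if __name__=="__main__":
    print("torque",np.round(r.state()["ft_torque"],3)); plan((st(0,-333,182)-[0,0,0],-5,0)) if 0 else plan(((478,200,182),-5,0),(tcp(-75,206),-5,0),(tcp(0,206),-5,0),(tcp(0,178.5),-5,0))
E
python3 hk.py
```

```text
torque [ 0.022 -0.044 -0.048]
t 42.0 p [ 480.1 -325.7  184.5] gap 6.1 gf 108.2 F [ 0.  -1.6 -2.1]
dr [ 0.33  0.16 -0.01] dpos cm [52.35 -4.79  0.25]
dr [0. 0. 0.] dpos cm [17.88 -9.06  0.  ]
dr [0. 0. 0.] dpos cm [0.  7.5 0. ]
dr [0. 0. 0.] dpos cm [0.   0.   2.75]
```

Request:
carry_out([
  {"dr": [0, 0, 0], "delta_pos": [1.5, 0, 0], "hand": 0},
  {"dr": [0, 0, 0], "delta_pos": [3, -0.3, 0], "hand": 0},
  {"dr": [0, 0, 0], "delta_pos": [3.5, -0.3, 0], "hand": 0},
  {"dr": [0, 0, 0], "delta_pos": [3.5, -0.3, 0], "hand": 0},
  {"dr": [0, 0, 0], "delta_pos": [3.5, -0.3, 0], "hand": 0},
])

```text
time_s: 42.5
ee_pos: [0.4782, -0.1708, 0.1804]
orientation: [-0.002, 0.736, 0.677, -0.0]
contact_force: [0.1, 0.4, -1.8]
finger_gap: 0.0054
gripper_force: 108.3
```

Request:
carry_out([
  {"dr": [0, 0, 0], "delta_pos": [3.5, -0.3, 0], "hand": 0},
  {"dr": [0, 0, 0], "delta_pos": [3.5, -0.3, 0], "hand": 0},
  {"dr": [0, 0, 0], "delta_pos": [3.5, -0.3, 0], "hand": 0},
  {"dr": [0, 0, 0], "delta_pos": [3.5, -0.3, 0], "hand": 0},
  {"dr": [0, 0, 0], "delta_pos": [3.5, -0.3, 0], "hand": 0},
])

```text
time_s: 43.0
ee_pos: [0.4777, 0.0044, 0.1806]
orientation: [-0.001, 0.736, 0.677, -0.001]
contact_force: [0.2, 0.4, -3.5]
finger_gap: 0.0052
gripper_force: 108.3
```

Request:
carry_out([
  {"dr": [0, 0, 0], "delta_pos": [3.5, -0.3, 0], "hand": 0},
  {"dr": [0, 0, 0], "delta_pos": [3.5, -0.3, 0], "hand": 0},
  {"dr": [0, 0, 0], "delta_pos": [3.5, -0.3, 0], "hand": 0},
  {"dr": [0, 0, 0], "delta_pos": [3.5, -0.3, 0], "hand": 0},
  {"dr": [0, 0, 0], "delta_pos": [2, -0.3, 0], "hand": 0},
])

```text
time_s: 43.5
ee_pos: [0.4759, 0.1672, 0.1804]
orientation: [-0.002, 0.734, 0.679, -0.0]
contact_force: [-0.7, -0.5, -2.0]
finger_gap: 0.0057
gripper_force: 108.2
```

```bash
python3 hk.py; python3 - <<'E'
from h import *
for n in("scene","top"): cv2.imwrite(f"pics/{n}16.png",snapshot(n)[:,:,::-1])
E
```

```text
torque [0.083 0.013 0.019]
t 43.5 p [475.9 167.2 180.4] gap 5.7 gf 108.2 F [-0.7 -0.5 -2. ]
dr [-0.17 -0.09  0.49] dpos cm [ 3.29 -0.07 -0.16]
dr [0. 0. 0.] dpos cm [17.88 -9.06  0.  ]
dr [0. 0. 0.] dpos cm [0.  7.5 0. ]
dr [0. 0. 0.] dpos cm [0.   0.   2.75]
```

Request:
carry_out([
  {"dr": [0, 0, 0.4], "delta_pos": [0, -3, -0.2], "hand": 0},
  {"dr": [0, 0, 0], "delta_pos": [1, -3, 0], "hand": 0},
  {"dr": [0, 0, 0], "delta_pos": [2, -3.1, 0], "hand": 0},
  {"dr": [0, 0, 0], "delta_pos": [3, 0, 0], "hand": 0},
  {"dr": [0, 0, 0], "delta_pos": [3, 0, 0], "hand": 0},
])

```text
time_s: 44.1
ee_pos: [0.3939, 0.2596, 0.1832]
orientation: [-0.0, 0.739, 0.674, -0.001]
contact_force: [0.8, 1.3, -1.8]
finger_gap: 0.0055
gripper_force: 108.3
```

Request:
carry_out([
  {"dr": [0, 0, 0], "delta_pos": [3, 0, 0], "hand": 0},
  {"dr": [0, 0, 0], "delta_pos": [3, 0, 0], "hand": 0},
  {"dr": [0, 0, 0], "delta_pos": [3, 0, 0], "hand": 0},
  {"dr": [0, 0, 0], "delta_pos": [2, 0, 0], "hand": 0},
  {"dr": [0, 0, 0], "delta_pos": [0, 0, 0], "hand": 0},
])

```text
time_s: 44.6
ee_pos: [0.4045, 0.3725, 0.1825]
orientation: [-0.001, 0.737, 0.676, -0.0]
contact_force: [0.3, 0.1, -3.8]
finger_gap: 0.0056
gripper_force: 108.3
```

Request:
carry_out([
  {"dr": [0, 0, 0], "delta_pos": [0, 0, 0], "hand": 0},
  {"dr": [0, 0, 0], "delta_pos": [0, 0, 0], "hand": 0},
  {"dr": [0, 0, 0], "delta_pos": [0, 0, 0], "hand": 0},
  {"dr": [0, 0, 0], "delta_pos": [0, 0, 0], "hand": 0},
  {"dr": [0, 0, 0], "delta_pos": [0, 0, 0], "hand": 0},
])

```text
time_s: 45.1
ee_pos: [0.4062, 0.3691, 0.1839]
orientation: [0.0, 0.739, 0.673, 0.0]
contact_force: [-0.2, -0.2, -3.1]
finger_gap: 0.0052
gripper_force: 108.4
```

```bash
python3 hk.py; python3 - <<'E'
from hk import *
s,p,R=cur(); print("yaw res",(R.inv()*Rt(-5)).as_rotvec(degrees=True).round(2))
for n in("scene","top"): cv2.imwrite(f"pics/{n}17.png",snapshot(n)[:,:,::-1])
# is the handle where expected? compare predicted handle pixels, brightness profile across them in both pictures
b=p*1000-R.apply([27,0,0])+[0,0,24-83.5]
a=-.087
from fit import pose
P=(*(b/1000),a)
for n in("scene","top"):
    d=cv2.absdiff(rd(n+"17"),rd(n+"0")).max(2)
    for nm,X in dict(rimcorners=[(75,60,26),(75,-60,26),(-75,60,26),(-75,-60,26)],handle=[(0,-58.5,50),(0,-38,73.5),(0,-13,83.5)]).items():
        u=proj(n,pose(P,np.array(X)/1000)); print(n,nm,u.round(0).tolist())
E
```

```text
torque [ 0.079 -0.001 -0.048]
t 45.1 p [406.2 369.1 183.9] gap 5.2 gf 108.4 F [-0.2 -0.2 -3.1]
dr [ 0.03 -0.   -0.34] dpos cm [-16.22   8.63   0.19]
dr [0. 0. 0.] dpos cm [17.88 -9.06  0.  ]
dr [0. 0. 0.] dpos cm [0.  7.5 0. ]
dr [0. 0. 0.] dpos cm [0.   0.   2.75]
yaw res [ 0.03 -0.   -0.34]
scene rimcorners [[508.0, 289.0], [450.0, 263.0], [530.0, 242.0], [476.0, 220.0]]
scene handle [[467.0, 233.0], [479.0, 230.0], [492.0, 231.0]]
top rimcorners [[105.0, 258.0], [173.0, 264.0], [91.0, 347.0], [162.0, 354.0]]
top handle [[162.0, 308.0], [145.0, 307.0], [127.0, 306.0]]
```

Request:
carry_out([
  {"dr": [0, 0, -0.3], "delta_pos": [1.6, 0, 0], "hand": 0},
  {"dr": [0, 0, 0], "delta_pos": [0, 1, 0], "hand": 0},
  {"dr": [0, 0, 0], "delta_pos": [0, 1, 0], "hand": 0},
  {"dr": [0, 0, 0], "delta_pos": [0, 1, 0], "hand": 0},
  {"dr": [0, 0, 0], "delta_pos": [0, 0, 0], "hand": 0},
])

```text
time_s: 45.7
ee_pos: [0.4403, 0.381, 0.1838]
orientation: [0.001, 0.739, 0.674, 0.001]
contact_force: [-0.2, -0.3, -3.6]
finger_gap: 0.0054
gripper_force: 108.4
```

Request:
carry_out([
  {"dr": [0, 0, 0], "delta_pos": [0, 1, 0], "hand": 0},
  {"dr": [0, 0, 0], "delta_pos": [0, 1, 0], "hand": 0},
  {"dr": [0, 0, 0], "delta_pos": [0, 1, 0], "hand": 0},
  {"dr": [0, 0, 0], "delta_pos": [0, 1.1, 0], "hand": 0},
  {"dr": [0, 0, 0], "delta_pos": [0, 0, 0], "hand": 0},
])

```text
time_s: 46.2
ee_pos: [0.4808, 0.3783, 0.1838]
orientation: [0.001, 0.738, 0.675, 0.001]
contact_force: [-0.2, -0.2, -2.6]
finger_gap: 0.0056
gripper_force: 108.4
```

```bash
python3 - <<'E'
from hk import *
print("torque",np.round(r.state()["ft_torque"],3)); plan((tcp(0,206),-5,0),(tcp(0,178.5),-5,0))
E
```

```text
torque [ 0.036 -0.029 -0.015]
t 46.2 p [480.8 378.3 183.8] gap 5.6 gf 108.4 F [-0.2 -0.2 -2.6]
dr [ 0.16  0.01 -0.14] dpos cm [ 0.09 -0.28  0.18]
dr [0. 0. 0.] dpos cm [0.   0.   2.75]
```

Request:
carry_out([
  {"dr": [0, 0, 0], "delta_pos": [0, -0.2, 0.7], "hand": 0},
  {"dr": [0, 0, 0], "delta_pos": [0, 0, 0.7], "hand": 0},
  {"dr": [0, 0, 0], "delta_pos": [0, 0, 0.7], "hand": 0},
  {"dr": [0, 0, 0], "delta_pos": [0, 0, 0], "hand": 0},
  {"dr": [0, 0, 0], "delta_pos": [0, 0, 0], "hand": 0},
])

```text
time_s: 46.7
ee_pos: [0.4759, 0.3796, 0.1624]
orientation: [0.0, 0.737, 0.676, -0.0]
contact_force: [1.3, -0.3, -2.1]
finger_gap: 0.0053
gripper_force: 108.4
```

Request:
carry_out([
  {"dr": [0, 0, 0], "delta_pos": [0, 0, 0.3], "hand": 0},
  {"dr": [0, 0, 0], "delta_pos": [0, 0, 0.2], "hand": 0},
  {"dr": [0, 0, 0], "delta_pos": [0, 0, 0], "hand": 0},
  {"dr": [0, 0, 0], "delta_pos": [0, 0, 0], "hand": 0},
  {"dr": [0, 0, 0], "delta_pos": [0, 0, 0], "hand": 0},
])

```text
time_s: 47.2
ee_pos: [0.4763, 0.3796, 0.1579]
orientation: [0.0, 0.737, 0.676, 0.0]
contact_force: [-0.0, 0.3, -3.2]
finger_gap: 0.0053
gripper_force: 108.4
```

Request:
carry_out([
  {"dr": [0, 0, 0], "delta_pos": [0, 0, 0.1], "hand": 0},
  {"dr": [0, 0, 0], "delta_pos": [0, 0, 0.1], "hand": 0},
  {"dr": [0, 0, 0], "delta_pos": [0, 0, 0], "hand": 0},
  {"dr": [0, 0, 0], "delta_pos": [0, 0, 0], "hand": 0},
  {"dr": [0, 0, 0], "delta_pos": [0, 0, 0], "hand": 0},
])

```text
time_s: 47.7
ee_pos: [0.4762, 0.3796, 0.1558]
orientation: [0.0, 0.737, 0.676, 0.0]
contact_force: [0.4, 0.6, -2.8]
finger_gap: 0.0059
gripper_force: 108.4
```

Request:
carry_out([
  {"dr": [0, 0, 0], "delta_pos": [0, 0, 0.1], "hand": 0},
  {"dr": [0, 0, 0], "delta_pos": [0, 0, 0.1], "hand": 0},
  {"dr": [0, 0, 0], "delta_pos": [0, 0, 0], "hand": 0},
  {"dr": [0, 0, 0], "delta_pos": [0, 0, 0], "hand": 0},
  {"dr": [0, 0, 0], "delta_pos": [0, 0, 0], "hand": 0},
])

```text
time_s: 48.2
ee_pos: [0.4767, 0.3799, 0.1544]
orientation: [0.0, 0.737, 0.676, 0.001]
contact_force: [0.8, 0.2, 1.4]
finger_gap: 0.0057
gripper_force: 109.3
```

Request:
carry_out([
  {"dr": [0, 0, 0], "delta_pos": [0, 0, 0.1], "hand": 0},
  {"dr": [0, 0, 0], "delta_pos": [0, 0, 0.1], "hand": 0},
  {"dr": [0, 0, 0], "delta_pos": [0, 0, 0], "hand": 0},
  {"dr": [0, 0, 0], "delta_pos": [0, 0, 0], "hand": 0},
  {"dr": [0, 0, 0], "delta_pos": [0, 0, 0], "hand": 0},
])

```text
time_s: 48.7
ee_pos: [0.4769, 0.3799, 0.1537]
orientation: [0.0, 0.737, 0.676, 0.001]
contact_force: [-1.2, -1.2, 9.1]
finger_gap: 0.0054
gripper_force: 110.3
```

Contact came at the expected height, so the hook carries the basket. Ease up, release gently and rise.

Request:
carry_out([
  {"dr": [0, 0, 0], "delta_pos": [0, 0, -0.2], "hand": 0},
  {"dr": [0, 0, 0], "delta_pos": [0, 0, 0], "hand": 0},
  {"dr": [0, 0, 0], "delta_pos": [0, 0, 0], "hand": 0},
  {"dr": [0, 0, 0], "delta_pos": [0, 0, 0], "hand": 0.1},
  {"dr": [0, 0, 0], "delta_pos": [0, 0, 0], "hand": 0.15},
], force=20)

```text
time_s: 49.2
ee_pos: [0.4758, 0.3792, 0.1532]
orientation: [0.0, 0.737, 0.676, -0.001]
contact_force: [0.1, 0.1, -0.8]
finger_gap: 0.0127
gripper_force: 0.0
```

Request:
carry_out([
  {"dr": [0, 0, 0], "delta_pos": [0, 0, 0], "hand": 0.2},
  {"dr": [0, 0, 0], "delta_pos": [0, 0, 0], "hand": 0.3},
  {"dr": [0, 0, 0], "delta_pos": [0, 0, 0], "hand": 0.4},
  {"dr": [0, 0, 0], "delta_pos": [0, 0, 0], "hand": 0.4},
  {"dr": [0, 0, 0], "delta_pos": [0, 0, 0], "hand": 0.4},
])

```text
time_s: 49.7
ee_pos: [0.4762, 0.3795, 0.1537]
orientation: [0.0, 0.737, 0.676, 0.0]
contact_force: [-0.8, 0.3, -0.8]
finger_gap: 0.0344
gripper_force: 0.0
```

```bash
python3 - <<'E'
from hk import *
plan(); print(r.state()["ft_torque"])
E
```

```text
t 49.7 p [476.2 379.5 153.7] gap 34.4 gf 0.0 F [-0.8  0.3 -0.8]
[ 0.0066965  -0.01618273  0.00465091]
```

Fully released. Rise straight up, then move clear towards −y.

Request:
carry_out([
  {"dr": [0, 0, 0], "delta_pos": [0, 0, -1], "hand": 0.4},
  {"dr": [0, 0, 0], "delta_pos": [0, 0, -2], "hand": 0.4},
  {"dr": [0, 0, 0], "delta_pos": [0, 0, -3], "hand": 0.4},
  {"dr": [0, 0, 0], "delta_pos": [0, 0, -4], "hand": 0.4},
  {"dr": [0, 0, 0], "delta_pos": [0, 0, -3], "hand": 0.4},
])

```text
time_s: 50.2
ee_pos: [0.4768, 0.3798, 0.2871]
orientation: [0.0, 0.737, 0.676, 0.002]
contact_force: [1.0, -0.3, -0.4]
finger_gap: 0.0343
gripper_force: 0.0
```

Request:
carry_out([
  {"dr": [0, 0, 0], "delta_pos": [-3, 0, 0], "hand": 0.4},
  {"dr": [0, 0, 0], "delta_pos": [-4, 0, 0], "hand": 0.4},
  {"dr": [0, 0, 0], "delta_pos": [-4, 0, 0], "hand": 0.4},
  {"dr": [0, 0, 0], "delta_pos": [-4, 0, 0], "hand": 0.4},
  {"dr": [0, 0, 0], "delta_pos": [-4, 0, 0], "hand": 0.4},
])

```text
time_s: 50.7
ee_pos: [0.4595, 0.1887, 0.2848]
orientation: [0.0, 0.737, 0.676, 0.001]
contact_force: [1.0, -0.6, 0.1]
finger_gap: 0.0341
gripper_force: 0.0
```

Request:
carry_out([
  {"dr": [0, 0, 0], "delta_pos": [-4, 0, 0], "hand": 0.4},
  {"dr": [0, 0, 0], "delta_pos": [-4, 0, 0], "hand": 0.4},
  {"dr": [0, 0, 0], "delta_pos": [-4, 0, 0], "hand": 0.4},
  {"dr": [0, 0, 0], "delta_pos": [-4, 0, 0], "hand": 0.4},
  {"dr": [0, 0, 0], "delta_pos": [-4, 0, 0], "hand": 0.4},
])

```text
time_s: 51.2
ee_pos: [0.4421, -0.0106, 0.2848]
orientation: [0.001, 0.737, 0.676, 0.001]
contact_force: [1.1, 0.7, -0.5]
finger_gap: 0.0343
gripper_force: 0.0
```

Request:
carry_out([
  {"dr": [0, 0, 0], "delta_pos": [-4, 0, 0], "hand": 0.4},
  {"dr": [0, 0, 0], "delta_pos": [-4, 0, 0], "hand": 0.4},
  {"dr": [0, 0, 0], "delta_pos": [-4, 0, 0], "hand": 0.4},
  {"dr": [0, 0, 0], "delta_pos": [-4, 0, 0], "hand": 0.4},
  {"dr": [0, 0, 0], "delta_pos": [-4, 0, 0], "hand": 0.4},
])

```text
time_s: 51.7
ee_pos: [0.4246, -0.2098, 0.2848]
orientation: [0.001, 0.737, 0.676, 0.001]
contact_force: [0.4, -0.3, 0.2]
finger_gap: 0.0343
gripper_force: 0.0
```

```bash
python3 - <<'E'
from hk import *
from fit import pose
plan()
im={n:snapshot(n)[:,:,::-1].copy() for n in("scene","top")}
i2={n:snapshot(n)[:,:,::-1].copy() for n in("scene","top")}
for n in im: cv2.imwrite(f"pics/{n}18.png",im[n])
print("motion",[cv2.absdiff(cv2.blur(im[n],(3,3)),cv2.blur(i2[n],(3,3))).max() for n in im])
def box(n,mask,c):
    k,l,st_,_=cv2.connectedComponentsWithStats(cv2.morphologyEx(mask.astype(np.uint8),cv2.MORPH_CLOSE,np.ones((7,7)))); L=l[int(c[1]),int(c[0])]
    return st_[1+np.argmax(st_[1:,4])].tolist()
P=(*(st(0,0,95)/1000),-.087)
for n in im:
    u=proj(n,pose(P,np.array([(75,60,26),(75,-60,26),(-75,60,26),(-75,-60,26),(0,-13,83.5),(0,13,83.5)])/1000)); print(n,"predicted rim",u[:4].round(0).tolist())
    d=cv2.absdiff(cv2.GaussianBlur(im[n],(3,3),0),cv2.GaussianBlur(rd(n+"0"),(3,3),0)).max(2)>25
    x0,y0=(u.min(0)-25).astype(int);x1,y1=(u.max(0)+25).astype(int); x0=max(x0,0)
    sub=d[y0:y1,x0:x1]; b=box(n,sub,(0,0)); print(n,"changed blob x,y,w,h",b[0]+x0,b[1]+y0,b[2],b[3],"area",b[4])
# jaw gap: fixed-jaw face to sliding jaw from orange block mask width in top view
hsv=cv2.cvtColor(im["top"],cv2.COLOR_BGR2HSV); m=((hsv[...,0]>8)&(hsv[...,0]<24)&(hsv[...,1]>110)&(hsv[...,2]>90)).astype(np.uint8); m[:, :312]=0;m[:,360:]=0;m[:205]=0;m[262:]=0
c=max(cv2.findContours(cv2.morphologyEx(m,cv2.MORPH_CLOSE,np.ones((3,3))),0,2)[0],key=cv2.contourArea)
q=cv2.boxPoints(cv2.minAreaRect(c)); W=onz("top",q,.076)*1000; print("block top corners",W[:,:2].round(1).tolist(),"sides",[np.linalg.norm(W[i]-W[(i+1)%4]).round(1) for i in range(2)])
a=[np.degrees(np.arctan2(*(W[(i+1)%4]-W[i])[1::-1])).round(1) for i in range(2)]; print("angles",a,"centre",W.mean(0).round(1))
E
```

```text
t 51.7 p [ 424.6 -209.8  284.8] gap 34.3 gf 0.0 F [ 0.4 -0.3  0.2]
motion [np.uint8(76), np.uint8(149)]
scene predicted rim [[500.0, 328.0], [441.0, 299.0], [523.0, 276.0], [468.0, 252.0]]
scene changed blob x,y,w,h 416 253 110 79 area 5168
top predicted rim [[109.0, 220.0], [174.0, 226.0], [96.0, 304.0], [163.0, 310.0]]
top changed blob x,y,w,h 94 223 82 90 area 3662
block top corners [[565.8, 17.0], [569.2, -13.9], [502.5, -20.7], [499.2, 9.8]] sides [np.float64(31.1), np.float64(67.0)]
angles [np.float64(-83.7), np.float64(-174.2)] centre [534.2  -1.9  76. ]
```

The basket hangs where predicted, and the block measures 31×67 mm from above at 6°, so it's square with the vise. Let things settle and check that nothing is moving.

Request:
carry_out([
  {"dr": [0, 0, 0], "delta_pos": [0, 0, 0], "hand": 0.4},
  {"dr": [0, 0, 0], "delta_pos": [0, 0, 0], "hand": 0.4},
  {"dr": [0, 0, 0], "delta_pos": [0, 0, 0], "hand": 0.4},
  {"dr": [0, 0, 0], "delta_pos": [0, 0, 0], "hand": 0.4},
  {"dr": [0, 0, 0], "delta_pos": [0, 0, 0], "hand": 0.4},
])

```text
time_s: 52.4
ee_pos: [0.425, -0.2078, 0.2838]
orientation: [0.0, 0.737, 0.676, 0.0]
contact_force: [0.5, -0.2, -0.2]
finger_gap: 0.0341
gripper_force: 0.0
```

Request:
carry_out([
  {"dr": [0, 0, 0], "delta_pos": [0, 0, 0], "hand": 0.4},
  {"dr": [0, 0, 0], "delta_pos": [0, 0, 0], "hand": 0.4},
  {"dr": [0, 0, 0], "delta_pos": [0, 0, 0], "hand": 0.4},
  {"dr": [0, 0, 0], "delta_pos": [0, 0, 0], "hand": 0.4},
  {"dr": [0, 0, 0], "delta_pos": [0, 0, 0], "hand": 0.4},
])

```text
time_s: 52.9
ee_pos: [0.4248, -0.2083, 0.2837]
orientation: [0.0, 0.737, 0.676, 0.0]
contact_force: [0.0, -0.0, 0.4]
finger_gap: 0.0342
gripper_force: 0.0
```

```bash
python3 - <<'E'
from h import *
a=snapshot("top")[:,:,::-1].copy(); s=snapshot("scene")[:,:,::-1].copy()
for _ in range(4): b=snapshot("top")[:,:,::-1].copy()
d=lambda x,y,r:float(np.abs(x[r].astype(float)-y[r]).mean())
bk=np.s_[215:315,90:180]; ref=np.s_[400:460,400:600]
print("basket motion now",d(a,b,bk),"vs 1 s ago",d(a,rd("top18"),bk),"noise",d(a,b,ref))
# plates: hue-free bright/dark tongues - match plate patches of the measured basket picture, enlarged
t14=rd("top14"); 
for nm,(x,y) in dict(p1=(501,238),p2=(509,243),p3=(515,290)).items():
    tpl=t14[y-6:y+7,x-14:x+15]; best=(0,)
    for k in(1.05,1.1,1.15,1.2):
        for ang in range(-15,1,3):
            T=cv2.resize(tpl,None,fx=k,fy=k,interpolation=cv2.INTER_CUBIC); M=cv2.getRotationMatrix2D((T.shape[1]/2,T.shape[0]/2),ang,1); T=cv2.warpAffine(T,M,T.shape[1::-1],borderMode=cv2.BORDER_REPLICATE)
            m=cv2.matchTemplate(a[215:318,85:185],T,cv2.TM_CCOEFF_NORMED); _,v,_,l=cv2.minMaxLoc(m)
            if v>best[0]: best=(round(v,2),l[0]+85+T.shape[1]//2,l[1]+215+T.shape[0]//2,k,ang)
    print(nm,best)
# bystanders
o=rd("top0")
for nm,(x,y) in dict(can=(420,157),jar=(249,157),key=(267,314),clip=(408,312)).items():
    m=cv2.matchTemplate(a[y-35:y+36,x-35:x+36],o[y-18:y+19,x-18:x+19],cv2.TM_CCOEFF_NORMED); _,v,_,l=cv2.minMaxLoc(m); print(nm,l[0]-17,l[1]-17,round(v,2))
E
```

```text
basket motion now 1.967074074074074 vs 1 s ago 2.374 noise 2.9059444444444447
p1 (0.45, 139, 304, 1.2, -9)
p2 (0.59, 135, 299, 1.15, -6)
p3 (0.8, 137, 299, 1.05, -3)
can 0 0 0.99
jar 0 0 1.0
key 0 0 0.94
clip 0 0 0.99
```

```bash
python3 -c "
from rig import r
print(r.sign_off())"
```

```text
the job is handed in; nothing more can be done
None
```

I've handed the job in: the three plates are in the basket hanging still on the hook, and the block is clamped foot-up with the jaw gap at about 30 mm. In the final image check I could clearly match only one plate (the load before hooking, about 3 N, fits all three), and no verdict came back.

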